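# Pack the gauge set into its case and close it up

### The arm

A 6-joint arm with a two-finger parallel gripper is mounted at the origin on the work surface. World frame = base frame: x ahead of the robot, y to its left, z up, the work surface at z = 0. Lengths are in m, angles in degrees, forces in N, time in s.
With the tool pointing down it reaches from about 0.4 to 0.825 m from the base axis. Payload 7 kg.
Tool frame: the origin (TCP) lies between the finger pads; the fingertips stand 22 mm ahead of it and the grasp point (between the pads) lies 3 mm ahead of it; z points along the fingers, y is the line along which they close (so a half turn about z gives the same grasp; the last joint's range is limited). The gripper opens to 88 mm and grips with 3 to 60 N. Pads are 19 mm wide; open, the fingers measure 130 mm over their backs; the gripper's body (78 mm by 193 mm) begins 47 mm behind the grasp point.
Start: joints at [-53.451, 20.546, 0.682, 0, -70.136, -16.507], TCP at [0.231, -0.634, 0.249] pointing down, gripper open.
Joint ranges: [-176.03, 176.03], [-82.01, 121.73], [-58.28, 71.71], [-173.87, 95.51], [-174.79, -0.11], [-173.66, 173.66]. Speed limits (degrees/s): [136.94, 136.94, 172.46, 180, 180, 180].

### API

Orientations are given as [roll, pitch, yaw] about the fixed x, y, z axes, in that order (R = Rz(yaw) Ry(pitch) Rx(roll)).
In Python, from plant import r, vision gives the robot as it stands.
- The arm moves only by the shell command python3 -m pendant 'ROWS' [FORCE]. ROWS is JSON, a list that holds one entry, the list of rows, each a list of 7 numbers: the shift along the tool's x, y, z scaled (see below), then the turn, a rotation vector about the tool's x, y, z scaled (see below), then the opening, from -1 (shut) to 1 (fully open). In form: [[[x, y, z, wx, wy, wz, fingers], ...]]. A call has exactly 8 rows; each row shifts and turns the commanded pose from where the row before left it, along the tool's axes as they then stand; what a row does not reach is not made up. The controller multiplies each number of a shift by 20 mm and each number of a turn by 4 degrees. A row lasts 1/10 s, in which the tool goes at most 50 mm and 8.59 degrees, less where a joint would pass 70% of its speed; a pose out of reach is approached as far as the arm can. A call with a number of a shift or a turn outside -1 to 1 is refused whole. A call with a gripper value outside its range is refused whole. The fingers move at their own pace and stop on an object; FORCE is the grip in N (left out, the last holds). Time passes only in rows, so rows that do not move let the fingers close, or fill a call up. It gives the time, the measured TCP pose, the force, the opening and the grip force at its end, in the units of the state.
- r.get_state(): the state, without advancing time (a new reading comes with each control period).
- vision.capture(name): name is "scene" or "top" or "wrist"; returns a dict with "frame" (400x640x3 uint8, blue, green, red), "depth" (400x640 float32, m along the optical axis (not along the pixel's ray), 0 where there is no reading), "camera_matrix" (3x3 intrinsics, pixels), "extrinsics" (4x4, takes a point from world to camera coordinates); the wrist camera has in their place "hand_eye" (4x4, takes a point from camera to tool coordinates, whose origin is the TCP and whose axes are the flange's). Camera axes: x right, y up, looking along -z (the intrinsics and any distortion apply to the point x, -y, -z); pixel columns grow to the right and rows downward; lengths in m; the calibration is good to about 2 mm. The wrist camera is an equidistant fisheye: a pixel r from the principal point sees the ray r / f radians off the axis. A picture is of the moment at which its call begins: read the wrist's pose just before it.
- r.close_job(): hands the job in; it is judged then, once.
The state is a dict: "time_s": time; "joints": joint angles; "qd": joint speeds; "joint_torque": joint torques, N m; "tcp_pos": TCP position; "eef_rot": TCP orientation; "contact_force": force on the tool from outside, world axes, zero at the start; "moment": the same for the moment, N m; "gripper_width": finger opening in m; "gripper_force": force on a finger pad.
Only numpy, scipy, OpenCV 4.12 (cv2) and the standard library are available. Lean on these libraries where they do the work, as an engineer would, in place of code of your own. Each camera call takes 0.05 s, during which the arm holds its last target. There are 200 camera calls.

### The job

Pack the gauge set away in its wooden case: put all the small magnetic bases on the floor of the case, lay the separator board flat on its ledges over them, and lay all the dial gauges flat on the board, side by side. Then shut the lid gently and fully, and last of all press its clasp down flat against the front of the case. Leave the comparator stand, the printer and the remote where they are.

Things in the scene. Friction and masses are not known exactly. Their poses are not given: they have to be found in the camera images.
- case: Open wooden case, fixed on the bench: outside 186 (its x) x 236 (y) x 72 mm high, walls 8 mm, floor 8 mm above the bench. Origin under its centre; front is the -x face, lid hinge along y on the +x wall. A 5 mm divider along x at y = 0 and a 12 mm ledge along each end wall, their tops 50 mm above the bench, leave two bays and carry the separator board.
- bay_left (a point): Centre of the floor of the bay on the case's +y side, 8 mm above the bench; axes as the case. The bay is 170 mm (x) by 95 mm (y) and 42 mm deep below the board: room for two bases in line along x.
- bay_right (a point): The same for the like bay on the case's -y side.
- lid (a joint): Lid angle, rad: 0 shut; starts open at 1.75 to 1.94, leaning back past upright (limit 1.95). Stiff hinge: it stays where it is left; 0.5 N m plus its 0.35 kg weight, so 1 to 5 N at the front edge turns it. The lid is 186 mm deep from hinge to front, 236 mm wide, 22 mm thick (8 mm panel, 14 mm rim): shut, its top is 94 mm above the bench.
- lid_hinge (a point): Middle of the hinge line, fixed on the case at its x = +93 mm, 72 mm above the bench; axes as the case. The lid turns about y here, front edge up and over towards the case's +x.
- lid_front (a point): Middle of the lid's front edge on its outer (top) face, 186 mm from the hinge line and 22 mm out from the rim's plane. Moves with the lid: z is the outer face's normal, x points from the front edge to the hinge.
- clasp (a joint): Angle of the brass clasp, rad: a plate 28 mm wide, 42 mm long, 3 mm thick hinged on the middle of the lid's front face. 0: flat down against the case front (lid shut); 1.57: straight out in front. Starts at 1.0 to 1.5 and stays where it is left; 1 to 2 N at its end turns it.
- clasp_pivot (a point): Middle of the clasp's hinge pin, carried by the lid: with the lid shut, 5 mm in front of the case's front face and 78 mm above the bench.
- clasp_tip (a point): Middle of the clasp's free end, 42 mm from its pin.
- separator: Separator board: plywood 158 (its x) x 208 (y) x 5 mm with an upright grip rib in its middle, 100 mm long along x, 12 mm thick, 22 mm high above the sheet. 0.13 kg. Origin: centre of the underside, z up. It fits the case with its y along the case's y, either way round, 6 mm play each side; seated, its origin is 50 mm above the bench. Grasp the rib from above.
- base1: Mini magnetic base: steel block 34 (its x) x 30 (y) x 35 mm (z) with a brass strip between its halves; on its -x face a round switch knob 20 mm across, 6 mm proud; 3 mm boss on top. 0.22 kg. Origin: block centre, 17.5 mm above what it stands on. Grasp from above across its y (30 mm). 2 or 3 are there; an absent one has no pose.
- base2: Mini magnetic base: steel block 34 (its x) x 30 (y) x 35 mm (z) with a brass strip between its halves; on its -x face a round switch knob 20 mm across, 6 mm proud; 3 mm boss on top. 0.22 kg. Origin: block centre, 17.5 mm above what it stands on. Grasp from above across its y (30 mm). 2 or 3 are there; an absent one has no pose.
- base3: Mini magnetic base: steel block 34 (its x) x 30 (y) x 35 mm (z) with a brass strip between its halves; on its -x face a round switch knob 20 mm across, 6 mm proud; 3 mm boss on top. 0.22 kg. Origin: block centre, 17.5 mm above what it stands on. Grasp from above across its y (30 mm). 2 or 3 are there; an absent one has no pose.
- gauge1: Dial gauge lying flat, dial up: round steel body 40 mm across, 22 mm thick, white dial; 8 mm stem and plunger along its +x (tip 41 mm from the origin), 7 mm cap on the other side (to 24 mm). 0.11 kg. Origin: centre of the round body, 11 mm above what it lies on; z out of the dial. Grasp from above across its y (40 mm). 2 or 3 are there; an absent one has no pose.
- gauge2: Dial gauge lying flat, dial up: round steel body 40 mm across, 22 mm thick, white dial; 8 mm stem and plunger along its +x (tip 41 mm from the origin), 7 mm cap on the other side (to 24 mm). 0.11 kg. Origin: centre of the round body, 11 mm above what it lies on; z out of the dial. Grasp from above across its y (40 mm). 2 or 3 are there; an absent one has no pose.
- gauge3: Dial gauge lying flat, dial up: round steel body 40 mm across, 22 mm thick, white dial; 8 mm stem and plunger along its +x (tip 41 mm from the origin), 7 mm cap on the other side (to 24 mm). 0.11 kg. Origin: centre of the round body, 11 mm above what it lies on; z out of the dial. Grasp from above across its y (40 mm). 2 or 3 are there; an absent one has no pose.
- stand: Bystander: a comparator stand, grey base 110 x 75 mm with a steel column, 200 mm high, a dial on it. Origin under the base. Leave alone.
- printer: Bystander: a white desk printer for measurements, 130 x 85 x 50 mm. Origin under its centre. Leave alone.
- remote: Bystander: a grey hand-held remote, 110 x 42 x 18 mm. Origin under its centre. Leave alone.

How it is judged:
By the outcome, as a careful person would: the job done as asked, in the order asked, and still so for the second after the job is handed in, with the robot touching nothing.
Of base1, base2, base3 only 2 to 3 are there at a start; the rules pass over those that are not, and their reading is None.
Of gauge1, gauge2, gauge3 only 2 to 3 are there at a start; the rules pass over those that are not, and their reading is None.
At some moment in a run one of base1, base2, base3, gauge1, gauge2, gauge3 may be knocked a few centimetres aside while the robot is not near it.
Once in a run the grip may slacken for a moment while it holds something.
It also fails if it takes over 210 s, if anything falls off the work surface, if the arm or the gripper's body presses on something with over 40 N, if the wrist force passes 120 N, or if a joint passes its speed limit or range.

## Working session

There is one attempt and no reset: what is moved stays moved. The work goes in short steps, Python scripts to look and compute and a shell command to move; the robot and the scene stay as the last step left them, time stands still between calls to the robot, and variables do not carry over. Pictures are saved under pics/ and viewed, at most 14 in all, crops included, and the job is handed in when it is done.

```bash
ls; mkdir -p pics
cat > h.py <<'E'
import numpy as np, cv2
from plant import r, vision
from scipy.spatial.transform import Rotation as R
def cap(n):
    c=vision.capture(n); return c
def cloud(c):
    K=np.array(c['camera_matrix']); d=c['depth']; v,u=np.mgrid[0:d.shape[0],0:d.shape[1]]
    p=np.stack([(u-K[0,2])/K[0,0]*d,-(v-K[1,2])/K[1,1]*d,-d,np.ones_like(d)],-1)
    T=np.linalg.inv(np.array(c['extrinsics'])); w=(p@T.T)[...,:3]; w[d==0]=np.nan
    return w
E
python3 - <<'E'
from h import *
s=r.get_state(); print(s)
for n in ['top','scene']:
    c=cap(n); cv2.imwrite(f'pics/{n}0.png',c['frame']); np.savez(f'{n}0.npz',**{k:np.array(v) for k,v in c.items()})
    print(n,c['camera_matrix'],c.keys()); print(np.linalg.inv(np.array(c['extrinsics'])).round(3))
    w=cloud(c); print(w[200,::80].round(3));
E
```

```text
pics
{'time_s': 0.0, 'joints': array([-5.34506868e+01,  2.05905927e+01,  6.35071633e-01, -2.07453250e-02,
       -7.01366950e+01, -1.65082708e+01]), 'qd': array([ 0.05230448,  0.05274817, -0.06198467, -0.01688304, -0.00318684,
        0.04963414]), 'joint_torque': array([ 8.84177389e-04, -5.82721925e+01,  2.93060660e+01,  6.99704200e+00,
        7.00753473e-03, -1.58020171e-04]), 'tcp_pos': array([ 0.23116082, -0.63370512,  0.24764007]), 'eef_rot': array([ 1.79906043e+02, -7.50794868e-03, -1.59966016e+02]), 'contact_force': array([0.20570955, 0.75933839, 0.39198176]), 'moment': array([ 0.0422364 , -0.00702219, -0.05180105]), 'gripper_force': 0.0, 'gripper_width': 0.087334053133213}
top [[516.06957946   0.         317.84075836]
 [  0.         516.06957946 203.83520827]
 [  0.           0.           1.        ]] dict_keys(['frame', 'depth', 'camera_matrix', 'extrinsics'])
[[ 0.005  0.984 -0.18   0.27 ]
 [-1.     0.006  0.002 -0.131]
 [ 0.003  0.18   0.984  1.736]
 [ 0.     0.     0.     1.   ]]
[[ 7.350e-01  1.418e+00 -7.490e-01]
 [ 5.970e-01  6.790e-01 -1.000e-03]
 [ 5.670e-01  3.540e-01  1.670e-01]
 [ 5.920e-01  1.250e-01  4.300e-02]
 [ 6.000e-01 -1.420e-01  5.000e-03]
 [ 6.030e-01 -4.160e-01  3.000e-03]
 [ 6.060e-01 -6.930e-01 -7.000e-03]
 [ 7.520e-01 -1.326e+00 -7.500e-01]]
scene [[374.26724837   0.         326.47799277]
 [  0.         374.26724837 194.75985953]
 [  0.           0.           1.        ]] dict_keys(['frame', 'depth', 'camera_matrix', 'extrinsics'])
[[ 0.765 -0.54   0.351  0.896]
 [ 0.644  0.635 -0.426 -0.518]
 [ 0.007  0.552  0.834  0.848]
 [ 0.     0.     0.     1.   ]]
[[ 2.540e-01 -6.100e-01  3.090e-01]
 [ 4.400e-02 -5.260e-01 -3.000e-03]
 [ 2.110e-01 -3.880e-01  2.000e-03]
 [ 3.730e-01 -2.490e-01  0.000e+00]
 [ 5.390e-01 -1.130e-01  7.000e-03]
 [ 7.010e-01  2.900e-02  1.000e-03]
 [ 8.660e-01  1.690e-01  2.000e-03]
 [ 1.151e+00  1.049e+00 -7.540e-01]]
```

View pics/top0.png

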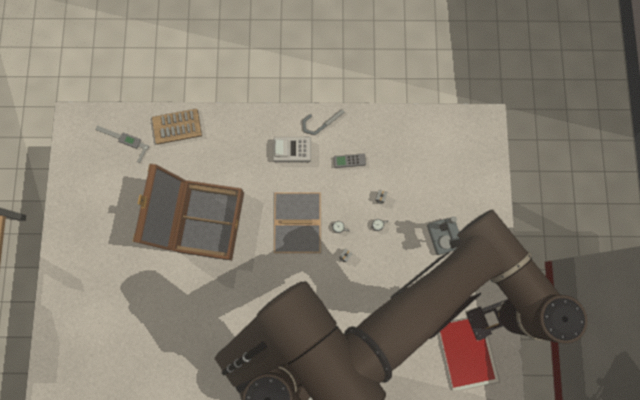

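View pics/scene0.png

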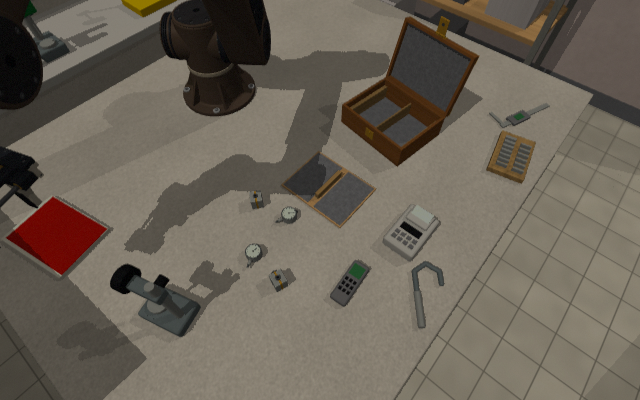

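The top view shows the case at (210,220), the separator at (297,222), gauges at (339,227) and (377,225), and bases at (344,256) and (380,197). The scene view agrees: two of each. Next I'll zoom and measure.

```bash
cat > m.py <<'E'
from h import *
import sys
t=np.load('top0.npz'); s=np.load('scene0.npz')
a=cv2.resize(t['frame'][170:280,260:400],None,fx=4,fy=4,interpolation=cv2.INTER_CUBIC)
b=cv2.resize(s['frame'][170:300,230:385],None,fx=3,fy=3,interpolation=cv2.INTER_CUBIC)
im=np.zeros((440+0,560+0,3),np.uint8); im[:]=a; cv2.imwrite('pics/topc.png',im); cv2.imwrite('pics/scc.png',b)
for n,c in (('top',t),('scene',s)):
    w=cloud(c)
    z=w[...,2]; reg=(w[...,0]>.4)&(w[...,0]<.85)&(w[...,1]<.2)&(w[...,1]>-.45)
    fl=np.nanmedian(z[reg]); print(n,'bench',fl)
    m=(reg&(z-fl>.011)&(z<.12)).astype(np.uint8)
    k,l,st,ce=cv2.connectedComponentsWithStats(m)
    for i in range(1,k):
        if st[i,4]>20:
            p=w[l==i]; r_=cv2.minAreaRect((p[:,:2]*1000).astype(np.float32))
            print(st[i],p.mean(0).round(3),'zmax',np.percentile(p[:,2],95).round(3),'rect',np.round(r_[0]),np.round(r_[1]),round(r_[2]))
E
python3 m.py
```

```text
top bench 0.0014062974290038888
[273 137  38  25 939] [ 0.771 -0.044  0.037] zmax 0.053 rect [775. -43.] [ 85. 128.] 0
[333 153  33  15 340] [ 0.739 -0.242  0.019] zmax 0.026 rect [ 740. -241.] [ 45. 108.] 6
[214 184  29  75 697] [0.532 0.153 0.053] zmax 0.076 rect [518. 173.] [ 81. 238.] 83
[375 190  12  14 118] [ 0.609 -0.345  0.032] zmax 0.043 rect [ 611. -346.] [30. 43.] 72
[282 219  30   6 136] [ 0.525 -0.063  0.024] zmax 0.032 rect [526. -63.] [16. 98.] 3
[371 219  16  12 120] [ 0.516 -0.335  0.022] zmax 0.029 rect [ 515. -339.] [50. 37.] 86
[332 221  14  12 115] [ 0.508 -0.202  0.022] zmax 0.028 rect [ 509. -202.] [39. 40.] 18
[339 248  13  11  92] [ 0.414 -0.225  0.034] zmax 0.041 rect [ 412. -224.] [30. 39.] 53
scene bench 0.0011417285798963617
[ 342   98   79   66 1520] [0.534 0.147 0.048] zmax 0.073 rect [519. 168.] [ 82. 240.] 85
[315 170  27  28 206] [ 0.528 -0.068  0.025] zmax 0.029 rect [526. -64.] [14. 99.] 1
[250 190  13  17 178] [ 0.42  -0.228  0.032] zmax 0.038 rect [ 413. -224.] [30. 39.] 52
[ 383  204   56   56 1775] [ 0.78  -0.052  0.038] zmax 0.053 rect [777. -44.] [ 85. 131.] 0
[275 206  23  16 209] [ 0.51  -0.205  0.021] zmax 0.025 rect [ 511. -209.] [39. 56.] 10
[245 244  17  23 239] [ 0.519 -0.337  0.022] zmax 0.025 rect [ 522. -338.] [39. 52.] 53
[330 260  39  46 823] [ 0.742 -0.245  0.019] zmax 0.021 rect [ 741. -242.] [ 42. 110.] 6
[412 261  14  17  59] [ 0.844 -0.113  0.014] zmax 0.016 rect [ 843. -111.] [52. 13.] 90
[269 269  19  22 255] [ 0.616 -0.349  0.033] zmax 0.038 rect [ 610. -346.] [30. 42.] 72
```

View pics/topc.png

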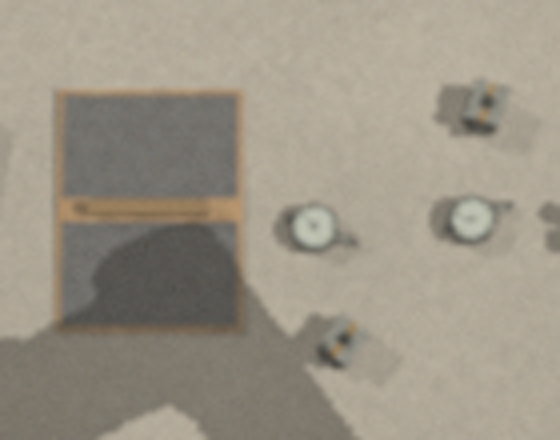

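View pics/scc.png

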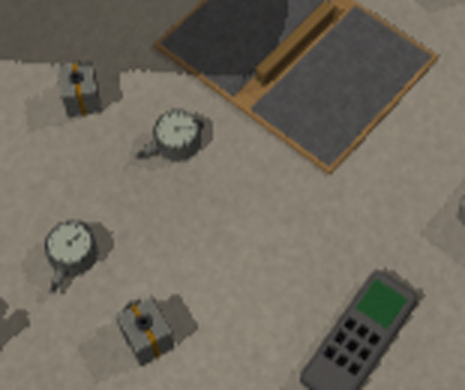

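Only two bases and two gauges are visible, and depth is good to a few mm. Next: the case, lid and separator sheet.

```bash
cat > m2.py <<'E'
from h import *
for n in ('top','scene'):
    c=np.load(n+'0.npz'); w=cloud(c); x,y,z=w[...,0],w[...,1],w[...,2]
    reg=(x>.35)&(x<.72)&(y>.08)&(y<.42)
    m=reg&(z>.068)&(z<.080); p=w[m]
    m2=cv2.minAreaRect((p[:,:2]*1000).astype(np.float32)); print(n,'rim',len(p),m2, 'z',np.median(p[:,2]))
    q=w[reg&(z>.11)]; ce=q.mean(0); U,S,V=np.linalg.svd(q-ce,full_matrices=False); print('lid c',ce.round(3),'n',V[2].round(3),'std',S[2]/len(q)**.5,'zmax',q[:,2].max(), q[q[:,2]>q[:,2].max()-.01].mean(0).round(3))
    reg=(x>.38)&(x<.66)&(y>-.18)&(y<.06)&(z<.04)
    h=c['frame'].astype(int); # sheet: slightly raised + darker
    bench=np.median(h[reg&(z<.002)],0); 
    m=(reg&(z>.0045)).astype(np.uint8); m=cv2.morphologyEx(m,cv2.MORPH_OPEN,np.ones((3,3)))
    k,l,st,_=cv2.connectedComponentsWithStats(m); i=1+st[1:,4].argmax(); p=w[l==i]
    print('sheet',cv2.minAreaRect((p[:,:2]*1000).astype(np.float32)),np.median(p[:,2]))
    rb=w[reg&(z>.02)]; r0=rb-rb.mean(0); U,S,V=np.linalg.svd(r0[:,:2],full_matrices=False); print('rib',cv2.minAreaRect((rb[:,:2]*1000).astype(np.float32)),np.degrees(np.arctan2(V[0,1],V[0,0])))
E
python3 m2.py
```

```text
top rim 826 ((526.15478515625, 237.97137451171875), (206.85183715820312, 237.08621215820312), 81.6480484008789) z 0.0736055655642418
lid c [0.543 0.362 0.194] n [-0.142 -0.969  0.201] std 0.005369177633471382 zmax 0.30141849005512644 [0.545 0.374 0.297]
sheet ((527.3109741210938, -63.08147430419922), (23.7602596282959, 98.2839126586914), 3.258258819580078) 0.02271683460055063
rib ((525.2496948242188, -63.374629974365234), (13.583342552185059, 97.29825592041016), 0.6400257349014282) -89.9705329960664
scene rim 1108 ((526.775634765625, 237.28317260742188), (211.0040283203125, 239.1707305908203), 82.18331909179688) z 0.07283379202955792
lid c [0.549 0.36  0.189] n [ 0.142  0.97  -0.197] std 0.005002814013438959 zmax 0.3012226573976464 [0.547 0.373 0.296]
sheet ((520.0924072265625, -59.90264892578125), (88.4450912475586, 144.0313720703125), 19.05670928955078) 0.007626221753074813
rib ((525.8391723632812, -63.997413635253906), (13.93637466430664, 99.08380889892578), 0.2697966694831848) -90.28902631288135
```

```bash
cat > m3.py <<'E'
from h import *
for n in ('top','scene'):
    c=np.load(n+'0.npz'); w=cloud(c); x,y,z=w[...,0],w[...,1],w[...,2]
    reg=(x>.35)&(x<.72)&(y>.08)&(y<.42)
    p=w[reg&(z>.068)&(z<.080)][:,:2]
    for yaw in (81,82,83,84):
        a=np.radians(yaw); ex=np.array([np.cos(a),np.sin(a)]); ey=np.array([-ex[1],ex[0]])
        u=p@ex; v=p@ey
        u0=np.percentile(u,1)  # front edge
        f=p[(u<u0+.008)]; 
        print(n,yaw,'front',np.percentile(u,[0,1,3]).round(4),'ends',np.percentile(v,[0,1,99,100]).round(4),'slope front', np.polyfit(f@ey,f@ex,1)[0].round(4), 'centre',(ex*(u0+.092)+ey*(v.min()+v.max())/2).round(4))
E
python3 m3.py
cat >> h.py <<'E'
def plan(x,y,z,yaw,cur=None):
    """grasp/TCP target (TCP coords), tool down; yaw = world angle of the closing line (tool y), mod 180"""
    s=r.get_state(); p=s['tcp_pos'] if cur is None else cur[0]; cy=s['eef_rot'][2] if cur is None else cur[1]
    ty=cy-90                       # tool y direction in world, tool down
    d=(yaw-ty+90)%180-90           # world turn
    ny=cy+d
    Rt=R.from_euler('xyz',[180,0,ny],degrees=True).as_matrix()
    sh=Rt.T@(np.array([x,y,z])-p)/.02
    print('from',np.round(p,3),'yaw',round(cy,1),'turn units wz',round(-d/4,2),'(other',round(-(d-np.sign(d)*180)/4,2),') then shift units',sh.round(2),'j6',s['joints'][5].round(0),'t',round(s['time_s'],1),'W',round(s['gripper_width'],4),'tilt',s['eef_rot'][:2].round(2))
    return np.array([x,y,z]),ny
def near(x0,y0,hmin=.011,rad=.06):
    for n in ('top','scene'):
        c=cap(n); w=cloud(c); q=w[(np.hypot(w[...,0]-x0,w[...,1]-y0)<rad)&(w[...,2]>hmin)&(w[...,2]<.12)]
        if len(q)>10: print(n,len(q),'mean',q.mean(0).round(3),'rect',cv2.minAreaRect((q[:,:2]*1000).astype(np.float32)),'z95',np.percentile(q[:,2],95).round(3))
E
python3 - <<'E'
from h import *
a=plan(.413,-.224,.10,52); plan(.413,-.224,.028,52,a)
E
```

```text
top 81 front [0.2128 0.2144 0.2159] ends [-0.6012 -0.5998 -0.3646 -0.3633] slope front -0.0086 centre [0.5243 0.2272]
top 82 front [0.2053 0.2064 0.2075] ends [-0.6063 -0.6052 -0.3701 -0.3696] slope front 0.0046 centre [0.5247 0.2276]
top 83 front [0.195  0.1968 0.1985] ends [-0.6123 -0.6107 -0.3748 -0.3738] slope front 0.0162 centre [0.5246 0.2265]
top 84 front [0.1846 0.1868 0.1893] ends [-0.6186 -0.6168 -0.3792 -0.3776] slope front 0.0256 centre [0.5245 0.2252]
scene 81 front [0.2098 0.2141 0.2154] ends [-0.6033 -0.6018 -0.3654 -0.3641] slope front -0.0079 centre [0.5256 0.2267]
scene 82 front [0.2026 0.2057 0.2066] ends [-0.608  -0.6072 -0.371  -0.3692] slope front 0.0035 centre [0.5253 0.2268]
scene 83 front [0.1946 0.1961 0.1976] ends [-0.6147 -0.6131 -0.3753 -0.3731] slope front 0.0135 centre [0.5254 0.2258]
scene 84 front [0.1841 0.1859 0.1878] ends [-0.6216 -0.6197 -0.3795 -0.3768] slope front 0.0242 centre [0.5255 0.2242]
from [ 0.231 -0.634  0.248] yaw -160.0 turn units wz 14.51 (other -30.49 ) then shift units [ 5.45 21.74  7.39] j6 -17.0 t 0.1 W 0.0877 tilt [ 1.7992e+02 -1.0000e-02]
from [ 0.413 -0.224  0.1  ] yaw -218.0 turn units wz -0.0 (other -0.0 ) then shift units [-0.  -0.   3.6] j6 -17.0 t 0.1 W 0.0877 tilt [ 1.7992e+02 -1.0000e-02]
```

```bash
python3 -m pendant '[[[0,0,0,0,0,1,1],[0,0,0,0,0,1,1],[0,0,0,0,0,1,1],[0,0,0,0,0,1,1],[0,0,0,0,0,1,1],[0,0,0,0,0,1,1],[0,0,0,0,0,1,1],[0,0,0,0,0,1,1]]]'
python3 -m pendant '[[[0,0,0,0,0,0.93,1],[0,0,0,0,0,0.93,1],[0,0,0,0,0,0.93,1],[0,0,0,0,0,0.93,1],[0,0,0,0,0,0.93,1],[0,0,0,0,0,0.93,1],[0,0,0,0,0,0.93,1],[0,0,0,0,0,0,1]]]'
python3 -m pendant '[[[0.23,0.9,0.2,0,0,0,1],[0.23,0.9,0.2,0,0,0,1],[0.23,0.9,0.2,0,0,0,1],[0.23,0.9,0.2,0,0,0,1],[0.23,0.9,0.2,0,0,0,1],[0.23,0.9,0.2,0,0,0,1],[0.23,0.9,0.2,0,0,0,1],[0.23,0.9,0.2,0,0,0,1]]]'
python3 -m pendant '[[[0.23,0.9,0.2,0,0,0,1],[0.23,0.9,0.2,0,0,0,1],[0.23,0.9,0.2,0,0,0,1],[0.23,0.9,0.2,0,0,0,1],[0.23,0.9,0.2,0,0,0,1],[0.23,0.9,0.2,0,0,0,1],[0.23,0.9,0.2,0,0,0,1],[0.23,0.9,0.2,0,0,0,1]]]'
python3 - <<'E'
from h import *
c=cap('top'); cv2.imwrite('pics/top1.png',c['frame']); near(.413,-.224)
a=plan(.413,-.224,.10,52)
E
```

```text
time_s: 0.9
tcp_pos: [0.2312, -0.6339, 0.248]
eef_rot: [180.0, -0.0, 167.9]
contact_force: [0.3, 0.2, -0.2]
gripper_width: 0.0873
gripper_force: 0.0
time_s: 1.7
tcp_pos: [0.2312, -0.6339, 0.248]
eef_rot: [180.0, -0.0, 141.9]
contact_force: [0.4, 1.1, -0.5]
gripper_width: 0.0878
gripper_force: 0.0
time_s: 2.5
tcp_pos: [0.2911, -0.4972, 0.2162]
eef_rot: [180.0, -0.0, 142.1]
contact_force: [0.4, -0.2, 0.1]
gripper_width: 0.0874
gripper_force: 0.0
time_s: 3.3
tcp_pos: [0.3508, -0.3611, 0.1843]
eef_rot: [180.0, -0.0, 142.1]
contact_force: [-1.3, -0.2, 0.2]
gripper_width: 0.0879
gripper_force: 0.0
scene 194 mean [ 0.418 -0.228  0.031] rect ((412.9731140136719, -224.40830993652344), (29.897899627685547, 40.929351806640625), 53.34027862548828) z95 0.038
from [ 0.351 -0.361  0.184] yaw 142.2 turn units wz 0.05 (other -44.95 ) then shift units [1.77 7.32 4.22] j6 -104.0 t 3.5 W 0.0876 tilt [-1.8e+02 -2.0e-02]
```

View pics/top1.png

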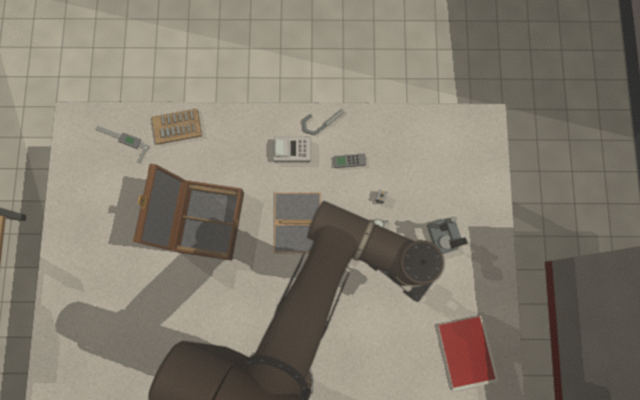

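No extra pieces were hidden; the first base is unchanged. Now the grasp.

```bash
python3 -m pendant '[[[0.22,0.915,0.53,0,0,0,1],[0.22,0.915,0.53,0,0,0,1],[0.22,0.915,0.53,0,0,0,1],[0.22,0.915,0.53,0,0,0,1],[0.22,0.915,0.53,0,0,0,1],[0.22,0.915,0.53,0,0,0,1],[0.22,0.915,0.53,0,0,0,1],[0.22,0.915,0.53,0,0,0,1]]]'
python3 -m pendant '[[[0,0,0.6,0,0,0,1],[0,0,0.6,0,0,0,1],[0,0,0.6,0,0,0,1],[0,0,0.6,0,0,0,1],[0,0,0.6,0,0,0,1],[0,0,0.6,0,0,0,1],[0,0,0,0,0,0,1],[0,0,0,0,0,0,1]]]'
python3 -m pendant '[[[0,0,0,0,0,0,-1],[0,0,0,0,0,0,-1],[0,0,0,0,0,0,-1],[0,0,0,0,0,0,-1],[0,0,0,0,0,0,-1],[0,0,0,0,0,0,-1],[0,0,0,0,0,0,-1],[0,0,0,0,0,0,-1]]]' 40
cat >> h.py <<'E'
CC=np.array([.525,.2272]); CY=81.7
def case(x,y):
    a=np.radians(CY); return CC+x*np.array([np.cos(a),np.sin(a)])+y*np.array([-np.sin(a),np.cos(a)])
E
python3 - <<'E'
from h import *
p=case(-.015,-.06); print(p)
a=plan(*p,.15,CY); a=plan(*p,.037,CY,a)
q=case(-.015,.06); print(q)
E
```

```text
time_s: 4.25
tcp_pos: [0.4134, -0.2248, 0.0995]
eef_rot: [180.0, 0.0, 142.0]
contact_force: [0.4, -0.1, 0.1]
gripper_width: 0.0876
gripper_force: 0.0
time_s: 5.05
tcp_pos: [0.4131, -0.2253, 0.0279]
eef_rot: [-180.0, -0.0, 142.0]
contact_force: [-0.2, -0.2, 0.1]
gripper_width: 0.0876
gripper_force: 0.0
time_s: 5.85
tcp_pos: [0.4128, -0.2248, 0.0277]
eef_rot: [-180.0, -0.0, 142.0]
contact_force: [-0.1, 0.6, 1.0]
gripper_width: 0.0298
gripper_force: 40.0
[0.5822062  0.20369574]
from [ 0.413 -0.225  0.028] yaw 142.0 turn units wz -7.42 (other 37.58 ) then shift units [-5.29 22.42 -6.11] j6 -124.0 t 5.8 W 0.0298 tilt [-1.7998e+02 -2.0000e-02]
from [0.582 0.204 0.15 ] yaw 171.7 turn units wz -0.0 (other 45.0 ) then shift units [-0.   -0.    5.65] j6 -124.0 t 5.8 W 0.0298 tilt [-1.7998e+02 -2.0000e-02]
[0.46346311 0.22101849]
```

```bash
python3 -m pendant '[[[0,0,-1,0,0,-0.5,-1],[0,0,-1,0,0,-1,-1],[0,0,-1,0,0,-1,-1],[0,0,-1,0,0,-1,-1],[0,0,-1,0,0,-1,-1],[0,0,-1,0,0,-1,-1],[0,0,-0.1,0,0,-1,-1],[0,0,0,0,0,-0.92,-1]]]'
python3 -m pendant '[[[-0.2,0.934,0,0,0,0,-1],[-0.2,0.934,0,0,0,0,-1],[-0.2,0.934,0,0,0,0,-1],[-0.2,0.934,0,0,0,0,-1],[-0.2,0.934,0,0,0,0,-1],[-0.2,0.934,0,0,0,0,-1],[-0.2,0.934,0,0,0,0,-1],[-0.2,0.934,0,0,0,0,-1]]]'
python3 -m pendant '[[[-0.2,0.934,0,0,0,0,-1],[-0.2,0.934,0,0,0,0,-1],[-0.2,0.934,0,0,0,0,-1],[-0.2,0.934,0,0,0,0,-1],[-0.2,0.934,0,0,0,0,-1],[-0.2,0.934,0,0,0,0,-1],[-0.2,0.934,0,0,0,0,-1],[-0.2,0.934,0,0,0,0,-1]]]'
python3 -m pendant '[[[-0.2,0.934,0,0,0,0,-1],[-0.2,0.934,0,0,0,0,-1],[-0.2,0.934,0,0,0,0,-1],[-0.2,0.934,0,0,0,0,-1],[-0.2,0.934,0,0,0,0,-1],[-0.2,0.934,0,0,0,0,-1],[-0.2,0.934,0,0,0,0,-1],[-0.2,0.934,0,0,0,0,-1]]]'
python3 - <<'E'
from h import *
p=case(-.015,-.05); print(p)
a=plan(*p,.15,CY); a=plan(*p,.037,CY,a)
E
```

```text
time_s: 6.65
tcp_pos: [0.4131, -0.2247, 0.1503]
eef_rot: [180.0, 0.1, 171.8]
contact_force: [-0.4, -0.5, -2.7]
gripper_width: 0.0299
gripper_force: 40.0
time_s: 7.45
tcp_pos: [0.466, -0.0808, 0.1493]
eef_rot: [-180.0, -0.1, 171.7]
contact_force: [-0.0, 0.2, -1.6]
gripper_width: 0.0295
gripper_force: 40.0
time_s: 8.25
tcp_pos: [0.5199, 0.0629, 0.1496]
eef_rot: [-180.0, -0.0, 171.7]
contact_force: [-0.3, -0.3, -1.9]
gripper_width: 0.0297
gripper_force: 40.0
time_s: 9.05
tcp_pos: [0.5734, 0.2064, 0.1497]
eef_rot: [-180.0, -0.0, 171.7]
contact_force: [-0.0, 0.2, -2.4]
gripper_width: 0.0295
gripper_force: 40.0
[0.57231095 0.2051393 ]
from [0.573 0.206 0.15 ] yaw 171.7 turn units wz -0.0 (other 45.0 ) then shift units [ 0.04 -0.07 -0.01] j6 -136.0 t 9.1 W 0.0295 tilt [-180.   -0.]
from [0.572 0.205 0.15 ] yaw 171.7 turn units wz -0.0 (other 45.0 ) then shift units [-0.   -0.    5.65] j6 -136.0 t 9.1 W 0.0295 tilt [-180.   -0.]
```

```bash
python3 -m pendant '[[[0,0,1,0,0,0,-1],[0,0,1,0,0,0,-1],[0,0,1,0,0,0,-1],[0,0,1,0,0,0,-1],[0,0,0.8,0,0,0,-1],[0,0,0.4,0,0,0,-1],[0,0,0.2,0,0,0,-1],[0,0,0.2,0,0,0,-1]]]'
python3 -m pendant '[[[0,0,0,0,0,0,0.15],[0,0,0,0,0,0,0.15],[0,0,0,0,0,0,0.15],[0,0,0,0,0,0,0.15],[0,0,0,0,0,0,0.15],[0,0,-0.5,0,0,0,0.15],[0,0,-1,0,0,0,0.15],[0,0,-1,0,0,0,0.15]]]'
python3 -m pendant '[[[0,0,-1,0,0,0,0.15],[0,0,-1,0,0,0,0.15],[0,0,-1,0,0,0,0.15],[0,-1,0,0,0,0,1],[0,-1,0,0,0,0,1],[0,-1,0,0,0,0,1],[0,-1,0,0,0,0,1],[0,-1,0,0,0,0,1]]]'
python3 - <<'E'
from h import *
p=case(-.015,-.05)
near(*p,.012,.04); near(.611,-.346)
a=plan(.611,-.346,.13,72); plan(.611,-.346,.028,72,a)
E
```

```text
time_s: 9.85
tcp_pos: [0.5734, 0.2054, 0.038]
eef_rot: [180.0, 0.0, 171.7]
contact_force: [0.4, 0.1, -2.4]
gripper_width: 0.0299
gripper_force: 40.0
time_s: 10.65
tcp_pos: [0.5727, 0.2048, 0.0887]
eef_rot: [-180.0, -0.0, 171.7]
contact_force: [0.4, 0.3, -0.1]
gripper_width: 0.0505
gripper_force: 0.0
time_s: 11.45
tcp_pos: [0.5577, 0.1038, 0.1473]
eef_rot: [-180.0, -0.0, 171.6]
contact_force: [0.7, 0.1, 0.4]
gripper_width: 0.0841
gripper_force: 0.0
top 36 mean [0.551 0.209 0.021] rect ((548.6596069335938, 210.92343139648438), (61.6303596496582, 19.767841339111328), 78.0592269897461) z95 0.036
scene 207 mean [0.579 0.201 0.034] rect ((569.3057861328125, 207.47354125976562), (43.21216583251953, 57.919281005859375), 87.3284683227539) z95 0.046
top 122 mean [ 0.61  -0.344  0.031] rect ((613.2120361328125, -324.26513671875), (74.58799743652344, 89.04681396484375), 52.32189178466797) z95 0.041
scene 255 mean [ 0.616 -0.349  0.032] rect ((611.0380249023438, -346.3949279785156), (30.28413200378418, 41.03428649902344), 72.39938354492188) z95 0.038
from [0.558 0.105 0.148] yaw 171.6 turn units wz 2.4 (other -42.6 ) then shift units [ -9.47 -20.62   0.88] j6 -129.0 t 11.7 W 0.0872 tilt [-179.99   -0.  ]
from [ 0.611 -0.346  0.13 ] yaw 162.0 turn units wz -0.0 (other -0.0 ) then shift units [ 0.  -0.   5.1] j6 -129.0 t 11.7 W 0.0872 tilt [-179.99   -0.  ]
```

```bash
python3 -m pendant '[[[0,0,0,0,0,0.8,1],[0,0,0,0,0,0.8,1],[0,0,0,0,0,0.8,1],[-0.45,-0.98,0,0,0,0,1],[-0.45,-0.98,0,0,0,0,1],[-0.45,-0.98,0,0,0,0,1],[-0.45,-0.98,0,0,0,0,1],[-0.45,-0.98,0,0,0,0,1]]]'
python3 -m pendant '[[[-0.45,-0.98,0,0,0,0,1],[-0.45,-0.98,0,0,0,0,1],[-0.45,-0.98,0,0,0,0,1],[-0.45,-0.98,0,0,0,0,1],[-0.45,-0.98,0,0,0,0,1],[-0.45,-0.98,0,0,0,0,1],[-0.45,-0.98,0,0,0,0,1],[-0.45,-0.98,0,0,0,0,1]]]'
python3 -m pendant '[[[-0.45,-0.98,0,0,0,0,1],[-0.45,-0.98,0,0,0,0,1],[-0.45,-0.98,0,0,0,0,1],[-0.45,-0.98,0,0,0,0,1],[-0.45,-0.98,0,0,0,0,1],[-0.45,-0.98,0,0,0,0,1],[-0.45,-0.98,0,0,0,0,1],[-0.45,-0.98,0,0,0,0,1]]]'
python3 - <<'E'
from h import *
near(.611,-.346,.011,.04)
a=plan(.611,-.346,.028,72)
c=cap('scene'); cv2.imwrite('pics/sc2.png',c['frame'])
E
```

```text
time_s: 12.45
tcp_pos: [0.5713, -0.0016, 0.1476]
eef_rot: [-180.0, 0.0, 162.1]
contact_force: [-0.2, 1.0, -0.2]
gripper_width: 0.0878
gripper_force: 0.0
time_s: 13.25
tcp_pos: [0.5917, -0.1731, 0.1475]
eef_rot: [-180.0, -0.0, 162.1]
contact_force: [-0.4, -0.5, 0.7]
gripper_width: 0.0878
gripper_force: 0.0
time_s: 14.05
tcp_pos: [0.6119, -0.3445, 0.1473]
eef_rot: [-180.0, -0.0, 162.1]
contact_force: [0.6, 1.1, -0.8]
gripper_width: 0.0875
gripper_force: 0.0
top 93 mean [ 0.606 -0.344  0.032] rect ((607.0065307617188, -345.791748046875), (45.52021408081055, 35.5499153137207), 6.5717573165893555) z95 0.042
scene 258 mean [ 0.616 -0.349  0.032] rect ((610.529541015625, -346.30133056640625), (29.911165237426758, 42.40816116333008), 72.0040512084961) z95 0.038
from [ 0.612 -0.346  0.147] yaw 162.0 turn units wz -0.0 (other 45.0 ) then shift units [ 0.03 -0.01  5.95] j6 -94.0 t 14.2 W 0.0877 tilt [-1.7997e+02 -3.0000e-02]
```

View pics/sc2.png

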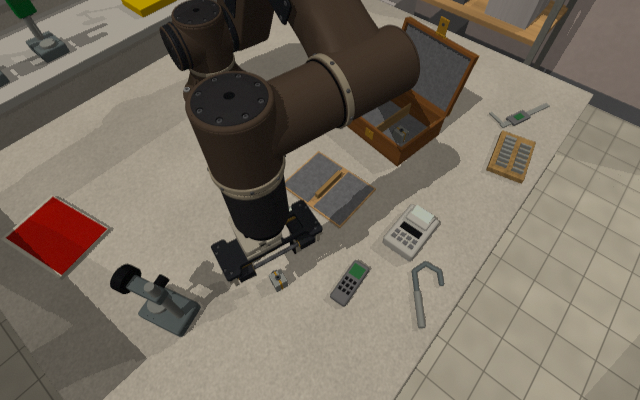

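The first base stands in the -y bay at about (402,130), and the gripper is over base 2 at (279,280). Grasp it.

```bash
python3 -m pendant '[[[0,0,1,0,0,0,1],[0,0,1,0,0,0,1],[0,0,1,0,0,0,1],[0,0,1,0,0,0,1],[0,0,1,0,0,0,1],[0,0,0.6,0,0,0,1],[0,0,0.35,0,0,0,1],[0,0,0,0,0,0,1]]]'
python3 -m pendant '[[[0,0,0,0,0,0,-1],[0,0,0,0,0,0,-1],[0,0,0,0,0,0,-1],[0,0,0,0,0,0,-1],[0,0,0,0,0,0,-1],[0,0,0,0,0,0,-1],[0,0,0,0,0,0,-1],[0,0,0,0,0,0,-1]]]' 40
python3 -m pendant '[[[0,0,-1,0,0,0,-1],[0,0,-1,0,0,0,-1],[0,0,-1,0,0,0,-1],[0,0,-1,0,0,0,-1],[0,0,-1,0,0,0,-1],[0,0,-1,0,0,-0.8,-1],[0,0,-0.1,0,0,-0.8,-1],[0,0,0,0,0,-0.8,-1]]]'
python3 - <<'E'
from h import *
p=case(-.015,.05); print(p)
a=plan(*p,.15,CY); a=plan(*p,.037,CY,a)
E
```

```text
time_s: 15.0
tcp_pos: [0.6113, -0.3433, 0.028]
eef_rot: [-180.0, -0.1, 162.1]
contact_force: [0.5, -0.7, -0.2]
gripper_width: 0.0879
gripper_force: 0.0
time_s: 15.8
tcp_pos: [0.6116, -0.344, 0.0288]
eef_rot: [-180.0, 0.0, 162.1]
contact_force: [-0.5, 1.1, 0.7]
gripper_width: 0.0298
gripper_force: 40.0
time_s: 16.6
tcp_pos: [0.6118, -0.3437, 0.1516]
eef_rot: [180.0, 0.1, 171.8]
contact_force: [0.1, 1.3, -2.3]
gripper_width: 0.0299
gripper_force: 40.0
[0.47335837 0.21957492]
from [ 0.612 -0.344  0.152] yaw 171.8 turn units wz 0.03 (other -44.97 ) then shift units [10.91 26.87  0.08] j6 -85.0 t 16.6 W 0.0299 tilt [1.7999e+02 7.0000e-02]
from [0.473 0.22  0.15 ] yaw 171.7 turn units wz -0.0 (other 45.0 ) then shift units [-0.   -0.    5.65] j6 -85.0 t 16.6 W 0.0299 tilt [1.7999e+02 7.0000e-02]
```

```bash
python3 -m pendant '[[[0.39,0.96,0,0,0,0,-1],[0.39,0.96,0,0,0,0,-1],[0.39,0.96,0,0,0,0,-1],[0.39,0.96,0,0,0,0,-1],[0.39,0.96,0,0,0,0,-1],[0.39,0.96,0,0,0,0,-1],[0.39,0.96,0,0,0,0,-1],[0.39,0.96,0,0,0,0,-1]]]'
python3 -m pendant '[[[0.39,0.96,0,0,0,0,-1],[0.39,0.96,0,0,0,0,-1],[0.39,0.96,0,0,0,0,-1],[0.39,0.96,0,0,0,0,-1],[0.39,0.96,0,0,0,0,-1],[0.39,0.96,0,0,0,0,-1],[0.39,0.96,0,0,0,0,-1],[0.39,0.96,0,0,0,0,-1]]]'
python3 -m pendant '[[[0.39,0.96,0,0,0,0,-1],[0.39,0.96,0,0,0,0,-1],[0.39,0.96,0,0,0,0,-1],[0.39,0.96,0,0,0,0,-1],[0.39,0.96,0,0,0,0,-1],[0.39,0.96,0,0,0,0,-1],[0.39,0.96,0,0,0,0,-1],[0.39,0.96,0,0,0,0,-1]]]'
python3 -m pendant '[[[0.39,0.96,0,0,0,0,-1],[0.39,0.96,0,0,0,0,-1],[0.39,0.96,0,0,0,0,-1],[0.39,0.96,0,0,0,0,-1],[0,0,0,0,0,0,-1],[0,0,0,0,0,0,-1],[0,0,0,0,0,0,-1],[0,0,0,0,0,0,-1]]]'
python3 - <<'E'
from h import *
p=case(-.015,.05)
a=plan(*p,.037,CY)
E
```

```text
time_s: 17.4
tcp_pos: [0.5714, -0.1819, 0.1503]
eef_rot: [180.0, -0.0, 171.7]
contact_force: [-0.1, -0.2, -2.5]
gripper_width: 0.0297
gripper_force: 40.0
time_s: 18.2
tcp_pos: [0.5319, -0.021, 0.1505]
eef_rot: [180.0, -0.0, 171.7]
contact_force: [0.6, 0.3, -1.6]
gripper_width: 0.0299
gripper_force: 40.0
time_s: 19.0
tcp_pos: [0.4924, 0.1399, 0.1506]
eef_rot: [-180.0, -0.0, 171.7]
contact_force: [0.5, -0.3, -1.7]
gripper_width: 0.0297
gripper_force: 40.0
time_s: 19.8
tcp_pos: [0.4733, 0.219, 0.1507]
eef_rot: [-180.0, -0.0, 171.6]
contact_force: [0.9, 0.8, -2.0]
gripper_width: 0.0296
gripper_force: 40.0
from [0.473 0.219 0.151] yaw 171.6 turn units wz -0.02 (other 44.98 ) then shift units [-0.    0.03  5.68] j6 -145.0 t 19.8 W 0.0296 tilt [-1.7999e+02 -1.0000e-02]
```

```bash
python3 -m pendant '[[[0,0,1,0,0,0,-1],[0,0,1,0,0,0,-1],[0,0,1,0,0,0,-1],[0,0,1,0,0,0,-1],[0,0,0.8,0,0,0,-1],[0,0,0.4,0,0,0,-1],[0,0,0.25,0,0,0,-1],[0,0,0.2,0,0,0,-1]]]'
python3 -m pendant '[[[0,0,0,0,0,0,0.15],[0,0,0,0,0,0,0.15],[0,0,0,0,0,0,0.15],[0,0,0,0,0,0,0.15],[0,0,0,0,0,0,0.15],[0,0,-0.5,0,0,0,0.15],[0,0,-1,0,0,0,0.15],[0,0,-1,0,0,0,0.15]]]'
python3 -m pendant '[[[0,0,-1,0,0,0,0.15],[0,0,-1,0,0,0,0.15],[0,0,-1,0,0,0,0.15],[0,-1,0,0,0,0,1],[0,-1,0,0,0,0,1],[0,-1,0,0,0,0,1],[0,-1,0,0,0,0,1],[0,-1,0,0,0,0,1]]]'
python3 -m pendant '[[[-0.1,-1,0,0,0,0,0.5],[-0.1,-1,0,0,0,0,0.5],[-0.1,-1,0,0,0,0,0.5],[-0.1,-1,0,0,0,0,0.5],[-0.1,-1,0,0,0,0,0.5],[-0.1,-1,0,0,0,0,0.5],[-0.1,-1,0,0,0,0,0.5],[-0.1,-1,0,0,0,0,0.5]]]'
python3 - <<'E'
from h import *
c=cap('scene'); cv2.imwrite('pics/sc3.png',c['frame'][:300,150:550])
a=plan(.5255,-.0637,.10,0)
E
```

```text
time_s: 20.6
tcp_pos: [0.4736, 0.2197, 0.0379]
eef_rot: [180.0, 0.0, 171.7]
contact_force: [-1.0, -0.2, -2.6]
gripper_width: 0.0295
gripper_force: 40.0
time_s: 21.4
tcp_pos: [0.4731, 0.2196, 0.0888]
eef_rot: [-180.0, -0.0, 171.7]
contact_force: [0.1, 0.2, 0.2]
gripper_width: 0.0504
gripper_force: 0.0
time_s: 22.2
tcp_pos: [0.458, 0.1186, 0.1473]
eef_rot: [-180.0, -0.1, 171.6]
contact_force: [0.4, 0.1, 0.5]
gripper_width: 0.0839
gripper_force: 0.0
time_s: 23.0
tcp_pos: [0.4504, -0.0419, 0.1473]
eef_rot: [-180.0, -0.1, 171.6]
contact_force: [0.6, -0.3, -0.1]
gripper_width: 0.0659
gripper_force: 0.0
from [ 0.45  -0.044  0.147] yaw 171.6 turn units wz 20.41 (other -24.59 ) then shift units [-1.01  3.78  2.36] j6 -118.0 t 23.1 W 0.0656 tilt [-1.7994e+02 -1.0000e-01]
```

View pics/sc3.png

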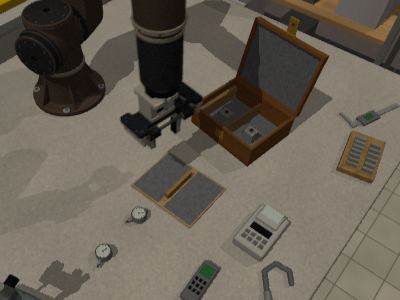

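Both bases stand in their bays. On to the separator.

```bash
python3 -m pendant '[[[0,0,0,0,0,-1,0],[0,0,0,0,0,-1,0],[0,0,0,0,0,-1,0],[0,0,0,0,0,-1,0],[0,0,0,0,0,-1,0],[0,0,0,0,0,-1,0],[0,0,0,0,0,-1,0],[0,0,0,0,0,-1,0]]]'
python3 -m pendant '[[[0,0,0,0,0,-1,0],[0,0,0,0,0,-1,0],[0,0,0,0,0,-1,0],[0,0,0,0,0,-1,0],[0,0,0,0,0,-1,0],[0,0,0,0,0,-1,0],[0,0,0,0,0,-1,0],[0,0,0,0,0,-1,0]]]'
python3 -m pendant '[[[0,0,0,0,0,-1,0],[0,0,0,0,0,-1,0],[0,0,0,0,0,-1,0],[0,0,0,0,0,-1,0],[0,0,0,0,0,-1,0],[0,0,0,0,0,-1,0],[0,0,0,0,0,-1,0],[0,0,0,0,0,-1,0]]]'
python3 -m pendant '[[[0,0,0,0,0,-0.6,0],[0.25,-0.94,0.6,0,0,0,0],[0.25,-0.94,0.6,0,0,0,0],[0.25,-0.94,0.6,0,0,0,0],[0.25,-0.94,0.6,0,0,0,0],[0,0,0,0,0,0,0],[0,0,0,0,0,0,0],[0,0,0,0,0,0,0]]]'
python3 - <<'E'
from h import *
a=plan(.5255,-.0637,.031,0)
c=cap('scene'); w=cloud(c); x,y,z=[w[...,i] for i in range(3)]
m=(x>.4)&(x<.65)&(y>-.2)&(y<.08)&(z>.018)&(z<.032); q=w[m]; print(cv2.minAreaRect((q[:,:2]*1000).astype(np.float32)))
E
```

```text
time_s: 23.85
tcp_pos: [0.4505, -0.041, 0.1473]
eef_rot: [180.0, -0.1, -156.2]
contact_force: [0.1, 0.5, -0.3]
gripper_width: 0.0442
gripper_force: 0.0
time_s: 24.65
tcp_pos: [0.4505, -0.041, 0.1473]
eef_rot: [180.0, -0.1, -124.2]
contact_force: [0.9, -0.1, -0.5]
gripper_width: 0.0437
gripper_force: 0.0
time_s: 25.45
tcp_pos: [0.4505, -0.041, 0.1473]
eef_rot: [179.9, -0.0, -92.2]
contact_force: [-0.6, -0.2, 0.2]
gripper_width: 0.0437
gripper_force: 0.0
time_s: 26.25
tcp_pos: [0.5258, -0.0603, 0.0998]
eef_rot: [180.0, -0.0, -90.0]
contact_force: [-0.1, 0.1, 0.7]
gripper_width: 0.0439
gripper_force: 0.0
from [ 0.526 -0.06   0.1  ] yaw -90.0 turn units wz 0.01 (other -44.99 ) then shift units [0.17 0.02 3.44] j6 -15.0 t 26.2 W 0.0439 tilt [179.97  -0.  ]
((512.2235107421875, -116.9385757446289), (166.1757049560547, 39.82590866088867), 88.21427154541016)
```

```bash
python3 -m pendant '[[[0.17,0,1,0,0,0,0],[0,0,1,0,0,0,0],[0,0,0.8,0,0,0,0],[0,0,0.4,0,0,0,0],[0,0,0.25,0,0,0,0],[0,0,0,0,0,0,0],[0,0,0,0,0,0,0],[0,0,0,0,0,0,-1]]]' 45
python3 -m pendant '[[[0,0,0,0,0,0,-1],[0,0,0,0,0,0,-1],[0,0,0,0,0,0,-1],[0,0,0,0,0,0,-1],[0,0,0,0,0,0,-1],[0,0,0,0,0,0,-1],[0,0,0,0,0,0,-1],[0,0,0,0,0,0,-1]]]'
python3 -m pendant '[[[0,0,-0.4,0,0,0,-1],[0,0,-0.8,0,0,0,-1],[0,0,-1,0,0,0,-1],[0,0,-1,0,0,0,-1],[0,0,-1,0,0,0,-1],[0,0,-1,0,0,0,-1],[0,0,-1,0,0,0,-1],[0,0,-1,0,0,0,-1]]]'
python3 - <<'E'
from h import *
a=plan(*CC,.17,CY-90); plan(*CC,.08,CY-90,a)
c=cap('scene'); cv2.imwrite('pics/sc4.png',c['frame'][100:300,200:500])
c=cap('top'); w=cloud(c); x,y,z=[w[...,i] for i in range(3)]
m=(x>.38)&(x<.68)&(y>-.2)&(y<.08)&(z>.10)&(z<.165); q=w[m]; print('scene-top',np.nanmedian(q,0),cv2.minAreaRect((q[:,:2]*1000).astype(np.float32)))
E
```

```text
time_s: 27.1
tcp_pos: [0.5272, -0.063, 0.0315]
eef_rot: [-179.9, 0.0, -89.9]
contact_force: [-0.2, 0.3, -0.4]
gripper_width: 0.04
gripper_force: 0.0
time_s: 27.9
tcp_pos: [0.5265, -0.0632, 0.0308]
eef_rot: [180.0, -0.0, -89.9]
contact_force: [-2.2, 0.5, 5.0]
gripper_width: 0.0115
gripper_force: 45.0
time_s: 28.7
tcp_pos: [0.5267, -0.0631, 0.176]
eef_rot: [-180.0, 0.0, -89.9]
contact_force: [-0.0, -0.0, -0.3]
gripper_width: 0.0113
gripper_force: 45.0
from [ 0.527 -0.063  0.176] yaw -89.9 turn units wz 2.1 (other -42.9 ) then shift units [-14.35   2.18   0.3 ] j6 -14.0 t 28.7 W 0.0113 tilt [-1.7996e+02  1.0000e-02]
from [0.525 0.227 0.17 ] yaw -98.3 turn units wz -0.0 (other -0.0 ) then shift units [ 0.  -0.   4.5] j6 -14.0 t 28.7 W 0.0113 tilt [-1.7996e+02  1.0000e-02]
scene-top [ 0.49070282 -0.10716871  0.15357382] ((530.4437255859375, -62.59534454345703), (207.02529907226562, 157.21240234375), 0.25118395686149597)
```

View pics/sc4.png

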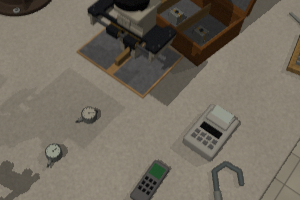

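```bash
python3 -m pendant '[[[0,0,0,0,0,0.7,-1],[0,0,0,0,0,0.7,-1],[0,0,0,0,0,0.7,-1],[-0.6,0.09,0,0,0,0,-1],[-0.85,0.13,0,0,0,0,-1],[-0.9,0.136,0,0,0,0,-1],[-0.9,0.136,0,0,0,0,-1],[-0.9,0.136,0,0,0,0,-1]]]'
python3 -m pendant '[[[-0.9,0.136,0,0,0,0,-1],[-0.9,0.136,0,0,0,0,-1],[-0.9,0.136,0,0,0,0,-1],[-0.9,0.136,0,0,0,0,-1],[-0.9,0.136,0,0,0,0,-1],[-0.9,0.136,0,0,0,0,-1],[-0.9,0.136,0,0,0,0,-1],[-0.9,0.136,0,0,0,0,-1]]]'
python3 -m pendant '[[[-0.9,0.136,0,0,0,0,-1],[-0.9,0.136,0,0,0,0,-1],[-0.9,0.136,0,0,0,0,-1],[-0.3,0.04,0,0,0,0,-1],[0,0,0,0,0,0,-1],[0,0,0,0,0,0,-1],[0,0,0,0,0,0,-1],[0,0,0,0,0,0,-1]]]'
python3 - <<'E'
from h import *
a=plan(*CC,.10,CY-90)
for n in ('top','scene'):
    c=cap(n); w=cloud(c); x,y,z=[w[...,i] for i in range(3)]
    print(n)
    for lo,hi in ((.066,.08),(.135,.162)):
        m=(x>.35)&(x<.72)&(y>.08)&(y<.36)&(z>lo)&(z<hi); q=w[m]; 
        a=np.radians(CY); ex=np.array([np.cos(a),np.sin(a)]); ey=np.array([-ex[1],ex[0]]); d=q[:,:2]-CC
        print(len(q),'u',np.percentile(d@ex,[.5,2,98,99.5]).round(4),'v',np.percentile(d@ey,[.5,2,98,99.5]).round(4), 'z',np.median(q[:,2]))
E
```

```text
time_s: 29.6
tcp_pos: [0.526, 0.022, 0.1744]
eef_rot: [180.0, 0.0, -98.3]
contact_force: [0.8, 0.8, -1.1]
gripper_width: 0.0114
gripper_force: 45.0
time_s: 30.4
tcp_pos: [0.5253, 0.1678, 0.1745]
eef_rot: [180.0, -0.0, -98.3]
contact_force: [-0.4, 0.2, -1.6]
gripper_width: 0.0115
gripper_force: 45.0
time_s: 31.2
tcp_pos: [0.5254, 0.2265, 0.1748]
eef_rot: [180.0, -0.0, -98.4]
contact_force: [-0.3, -0.5, -1.4]
gripper_width: 0.0115
gripper_force: 45.0
from [0.525 0.226 0.175] yaw -98.4 turn units wz -0.01 (other 44.99 ) then shift units [-0.03  0.03  3.74] j6 -51.0 t 31.2 W 0.0115 tilt [180.  -0.]
top
430 u [-0.0923 -0.0918  0.1108  0.1122] v [-0.1171 -0.1142  0.1184  0.1186] z 0.07300568169134769
1719 u [-0.0801 -0.079   0.1139  0.1247] v [-0.1034 -0.0988  0.1017  0.1133] z 0.1489434808717851
scene
643 u [-0.0929 -0.0921  0.1097  0.1143] v [-0.1192 -0.1186  0.1161  0.1175] z 0.07224924099348884
2657 u [-0.0803 -0.0792  0.1292  0.132 ] v [-0.1179 -0.1068  0.0967  0.101 ] z 0.14988245995936367
```

The board is centred over the case to within about 1 mm. Lowering it.

```bash
python3 -m pendant '[[[0,0,1,0,0,0,-1],[0,0,1,0,0,0,-1],[0,0,1,0,0,0,-1],[0,0,0.6,0,0,0,-1],[0,0,0.3,0,0,0,-1],[0,0,0.2,0,0,0,-1],[0,0,0.2,0,0,0,-1],[0,0,0.2,0,0,0,-1]]]'
python3 -m pendant '[[[0,0,0.1,0,0,0,-1],[0,0,0.1,0,0,0,-1],[0,0,0,0,0,0,-1],[0,0,0,0,0,0,-0.4],[0,0,0,0,0,0,-0.4],[0,0,0,0,0,0,-0.4],[0,0,0,0,0,0,-0.4],[0,0,0,0,0,0,-0.4]]]'
python3 -m pendant '[[[0,0,-0.5,0,0,0,-0.3],[0,0,-1,0,0,0,-0.3],[0,0,-1,0,0,0,0],[0,0,-1,0,0,0,0],[0.9,0,0,0,0,0,0.5],[0.9,0,0,0,0,0,1],[0.9,0,0,0,0,0,1],[0.9,0,0,0,0,0,1]]]'
python3 -m pendant '[[[0.9,0,0,0,0,0,1],[0.9,0,0,0,0,0,1],[0.9,0,0,0,0,0,1],[0.9,0,0,0,0,0,1],[0.9,0,0,0,0,0,1],[0.9,0,0,0,0,0,1],[0.9,0,0,0,0,0,1],[0.9,0,0,0,0,0,1]]]'
python3 - <<'E'
from h import *
for n in ('top','scene'):
    c=cap(n); w=cloud(c); x,y,z=[w[...,i] for i in range(3)]
    if n=='scene': cv2.imwrite('pics/sc5.png',cv2.resize(c['frame'][20:300,230:500],None,fx=2,fy=2))
    a=np.radians(CY); ex=np.array([np.cos(a),np.sin(a)]); ey=np.array([-ex[1],ex[0]])
    u=(x-CC[0])*ex[0]+(y-CC[1])*ex[1]; v=(x-CC[0])*ey[0]+(y-CC[1])*ey[1]
    for nm,m in (('+y',(v>.02)&(v<.095)),('-y',(v<-.02)&(v>-.095))):
        for f in (u<-.03)&(u>-.07),(u>.03)&(u<.07): q=z[m&f]; print(n,nm,np.nanmedian(q).round(4),np.nanstd(q).round(4),q.size)
near(.509,-.203); near(.517,-.336)
a=plan(.51,-.203,.10,-23)
E
```

```text
time_s: 32.1
tcp_pos: [0.5258, 0.2274, 0.0852]
eef_rot: [-179.9, 0.1, -98.3]
contact_force: [-0.7, -0.1, -1.6]
gripper_width: 0.0115
gripper_force: 45.0
time_s: 32.9
tcp_pos: [0.5254, 0.2271, 0.0808]
eef_rot: [-180.0, 0.0, -98.3]
contact_force: [-0.0, 0.9, 0.1]
gripper_width: 0.026
gripper_force: 0.0
time_s: 33.7
tcp_pos: [0.5141, 0.1538, 0.1502]
eef_rot: [179.9, -0.1, -98.3]
contact_force: [0.9, -0.8, 0.9]
gripper_width: 0.0704
gripper_force: 0.0
time_s: 34.5
tcp_pos: [0.4939, 0.0119, 0.1508]
eef_rot: [-180.0, 0.0, -98.3]
contact_force: [0.3, 0.4, 0.2]
gripper_width: 0.0871
gripper_force: 0.0
top +y 0.5432 0.2193 354
top +y nan nan 0
top -y 0.0553 0.0037 31
top -y 0.0556 0.0036 235
scene +y 0.0564 0.0015 46
scene +y 0.056 0.0015 224
scene -y 0.0563 0.0014 263
scene -y 0.0562 0.0014 253
top 125 mean [ 0.508 -0.204  0.022] rect ((499.7754211425781, -218.83480834960938), (75.75183868408203, 60.82310104370117), 23.689908981323242) z95 0.029
scene 218 mean [ 0.511 -0.206  0.021] rect ((510.96893310546875, -209.95803833007812), (39.80690002441406, 58.9228401184082), 8.640674591064453) z95 0.025
top 123 mean [ 0.515 -0.334  0.022] rect ((505.4885559082031, -333.28204345703125), (45.145721435546875, 76.0249252319336), 65.46443939208984) z95 0.03
scene 249 mean [ 0.52  -0.338  0.021] rect ((523.1871948242188, -339.199951171875), (38.501399993896484, 53.481658935546875), 52.95288848876953) z95 0.025
from [0.494 0.013 0.151] yaw -98.3 turn units wz 3.67 (other -41.33 ) then shift units [ 9.66 -4.95  2.54] j6 -33.0 t 34.8 W 0.0872 tilt [-1.7998e+02  1.0000e-02]
  return np.nanmean(a, axis, out=out, keepdims=keepdims)
  var = nanvar(a, axis=axis, dtype=dtype, out=out, ddof=ddof,
```

View pics/sc5.png

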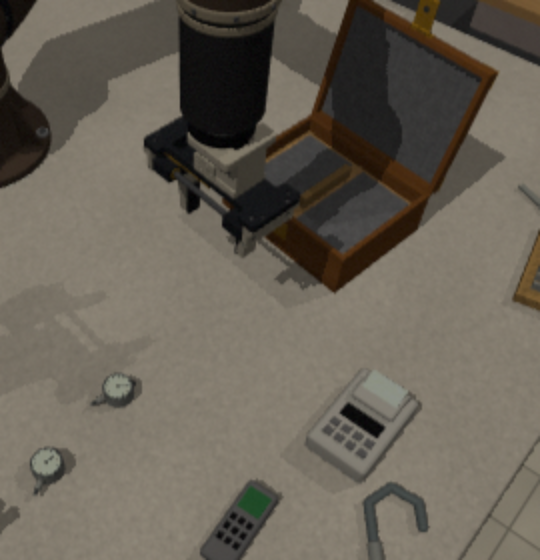

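The separator is seated flat (sheet top 55–56 mm everywhere). Now precise gauge poses.

```bash
cat >> h.py <<'E'
def gauge(x0,y0):
    for n in ('top','scene'):
        c=cap(n); w=cloud(c); x,y,z=[w[...,i] for i in range(3)]; f=c['frame'].astype(int)
        white=(f.min(2)>135)&(f.max(2)-f.min(2)<45)
        d=np.hypot(x-x0,y-y0)
        q=w[(d<.045)&(z>.019)&(z<.033)]
        if len(q)<10: print(n,'none'); continue
        ce=cv2.minEnclosingCircle((q[:,:2]*1000).astype(np.float32)); me=q.mean(0)
        # dial: white pixels ray-cast on z=.022
        m=(white&(d<.03)&(z>.012)).astype(np.uint8); K=c['camera_matrix']; T=np.linalg.inv(np.array(c['extrinsics']))
        vv,uu=np.nonzero(m)
        if len(uu)>5:
            dr=T[:3,:3]@np.array([(uu.mean()-K[0,2])/K[0,0],-(vv.mean()-K[1,2])/K[1,1],-1]); o=T[:3,3]; P=o+dr*(.022-o[2])/dr[2]
        else: P=me
        d2=np.hypot(x-P[0],y-P[1]); st=w[(d2>.026)&(d2<.05)&(z>.006)&(z<.02)]
        sd=st.mean(0)-P if len(st) else np.zeros(3)
        print(n,'dial',P.round(4),len(uu),'mean',me.round(4),'circ',np.round(ce[0]),round(ce[1]),'stem dir',np.degrees(np.arctan2(sd[1],sd[0])).round(1),len(st))
E
python3 -c "
from h import *
gauge(.51,-.203); gauge(.517,-.336)"
```

```text
top dial [ 0.509  -0.2027  0.022 ] 69 mean [ 0.5084 -0.2008  0.024 ] circ [ 509. -199.] 21 stem dir -79.5 38
scene dial [ 0.5103 -0.2028  0.0228] 0 mean [ 0.5103 -0.2028  0.0228] circ [ 510. -202.] 20 stem dir -110.4 14
top dial [ 0.516  -0.3353  0.022 ] 69 mean [ 0.5156 -0.3338  0.0233] circ [ 518. -344.] 29 stem dir -93.1 51
scene dial [ 0.5174 -0.3355  0.023 ] 0 mean [ 0.5174 -0.3355  0.023 ] circ [ 517. -335.] 20 stem dir -67.5 12
```

```bash
python3 -c "
from h import *
a=plan(.5095,-.2027,.10,-21)"
```

```text
from [0.494 0.014 0.151] yaw -98.3 turn units wz 3.18 (other -41.82 ) then shift units [ 9.83 -4.59  2.54] j6 -33.0 t 35.0 W 0.0878 tilt [180.  -0.]
```

```bash
python3 -m pendant '[[[0,0,0,0,0,0.8,1],[0,0,0,0,0,0.8,1],[0,0,0,0,0,0.8,1],[0,0,0,0,0,0.78,1],[0.89,-0.42,0,0,0,0,1],[0.89,-0.42,0,0,0,0,1],[0.89,-0.42,0,0,0,0,1],[0.89,-0.42,0,0,0,0,1]]]'
python3 -m pendant '[[[0.89,-0.42,0.3,0,0,0,1],[0.89,-0.42,0.3,0,0,0,1],[0.89,-0.42,0.3,0,0,0,1],[0.89,-0.42,0.3,0,0,0,1],[0.89,-0.42,0.3,0,0,0,1],[0.89,-0.42,0.3,0,0,0,1],[0.89,-0.42,0.3,0,0,0,1],[0,0,0.4,0,0,0,1]]]'
python3 -c "
from h import *
a=plan(.5095,-.2027,.024,-21); gauge(.51,-.203)"
```

```text
time_s: 35.8
tcp_pos: [0.5001, -0.0655, 0.1508]
eef_rot: [-180.0, -0.0, -111.0]
contact_force: [1.0, 0.6, 0.4]
gripper_width: 0.0877
gripper_force: 0.0
time_s: 36.6
tcp_pos: [0.5105, -0.2039, 0.1004]
eef_rot: [-180.0, -0.0, -111.1]
contact_force: [-0.4, 0.3, -0.2]
gripper_width: 0.0875
gripper_force: 0.0
from [ 0.511 -0.204  0.1  ] yaw -111.1 turn units wz -0.02 (other 44.98 ) then shift units [-0.04  0.07  3.82] j6 -20.0 t 36.6 W 0.0875 tilt [-1.7998e+02 -1.0000e-02]
top dial [ 0.4971 -0.1999  0.022 ] 14 mean [ 0.4975 -0.1973  0.0221] circ [ 502. -197.] 16 stem dir -104.4 8
scene none
```

```bash
python3 -m pendant '[[[0,0.07,1,0,0,0,1],[0,0,1,0,0,0,1],[0,0,1,0,0,0,1],[0,0,0.5,0,0,0,1],[0,0,0.3,0,0,0,1],[0,0,0,0,0,0,1],[0,0,0,0,0,0,-1],[0,0,0,0,0,0,-1]]]' 30
python3 -m pendant '[[[0,0,0,0,0,0,-1],[0,0,0,0,0,0,-1],[0,0,0,0,0,0,-1],[0,0,0,0,0,0,-1],[0,0,0,0,0,0,-1],[0,0,0,0,0,0,-1],[0,0,0,0,0,0,-1],[0,0,0,0,0,0,-1]]]'
python3 -m pendant '[[[0,0,-0.5,0,0,0,-1],[0,0,-1,0,0,0,-1],[0,0,-1,0,0,0,-1],[0,0,-1,0,0,0,-1],[0,0,-1,0,0,0,-1],[0,0,-1,0,0,0,-1],[0,0,-1,0,0,0,-1],[0,0,-0.5,0,0,0,-1]]]'
python3 -c "
from h import *
p=case(-.015,-.046); a=plan(*p,.17,CY); plan(*p,.080,CY,a)"
```

```text
time_s: 37.5
tcp_pos: [0.5094, -0.2021, 0.0256]
eef_rot: [-179.9, 0.0, -111.0]
contact_force: [0.4, -0.1, 0.5]
gripper_width: 0.0767
gripper_force: 0.0
time_s: 38.3
tcp_pos: [0.5087, -0.2021, 0.0248]
eef_rot: [180.0, -0.0, -111.0]
contact_force: [-0.7, 0.2, 0.4]
gripper_width: 0.0393
gripper_force: 30.0
time_s: 39.1
tcp_pos: [0.5094, -0.2022, 0.1671]
eef_rot: [-179.8, 0.0, -111.0]
contact_force: [-0.3, 0.6, -0.1]
gripper_width: 0.0392
gripper_force: 30.0
from [ 0.509 -0.202  0.167] yaw -111.0 turn units wz 19.32 (other -25.68 ) then shift units [ 0.03 20.61 -0.15] j6 -20.0 t 39.1 W 0.0392 tilt [-1.7985e+02  4.0000e-02]
from [0.568 0.206 0.17 ] yaw -188.3 turn units wz -0.0 (other -0.0 ) then shift units [-0.  -0.   4.5] j6 -20.0 t 39.1 W 0.0392 tilt [-1.7985e+02  4.0000e-02]
```

```bash
python3 -m pendant '[[[0,0,0,0,0,-1,-1],[0,0,0,0,0,-1,-1],[0,0,0,0,0,-1,-1],[0,0,0,0,0,-1,-1],[0,0,0,0,0,-1,-1],[0,0,0,0,0,-1,-1],[0,0,0,0,0,-1,-1],[0,0,0,0,0,-1,-1]]]'
python3 -m pendant '[[[0,0,0,0,0,-1,-1],[0,0,0,0,0,-1,-1],[0,0,0,0,0,-1,-1],[0,0,0,0,0,-1,-1],[0,0,0,0,0,-1,-1],[0,0,0,0,0,-1,-1],[0,0,0,0,0,-1,-1],[0,0,0,0,0,-1,-1]]]'
python3 -m pendant '[[[0,0,0,0,0,-1,-1],[0,0,0,0,0,-1,-1],[0,0,0,0,0,-1,-1],[0,0,0,0,0,-1,-1],[0,0,0,0,0,-1,-1],[0,0,0,0,0,-1,-1],[0,0,0,0,0,-1,-1],[0,0,0,0,0,-1,-1]]]'
python3 -m pendant '[[[0,0,0,0,0,-0.84,-1],[0,0,0,0,0,-0.84,-1],[0,-0.9,0,0,0,0,-1],[0,-0.9,0,0,0,0,-1],[0,-0.9,0,0,0,0,-1],[0,-0.9,0,0,0,0,-1],[0,-0.9,0,0,0,0,-1],[0,-0.9,0,0,0,0,-1]]]'
python3 -m pendant '[[[0,-0.95,0,0,0,0,-1],[0,-0.95,0,0,0,0,-1],[0,-0.95,0,0,0,0,-1],[0,-0.95,0,0,0,0,-1],[0,-0.95,0,0,0,0,-1],[0,-0.95,0,0,0,0,-1],[0,-0.95,0,0,0,0,-1],[0,-0.95,0,0,0,0,-1]]]'
python3 -c "
from h import *
p=case(-.015,-.046); a=plan(*p,.17,CY); plan(*p,.080,CY,a)"
```

```text
time_s: 39.9
tcp_pos: [0.5084, -0.202, 0.1645]
eef_rot: [180.0, 0.0, -78.9]
contact_force: [-0.5, -0.5, -0.4]
gripper_width: 0.0393
gripper_force: 30.0
time_s: 40.7
tcp_pos: [0.5084, -0.202, 0.1645]
eef_rot: [180.0, 0.0, -46.9]
contact_force: [-0.1, -0.5, -1.0]
gripper_width: 0.039
gripper_force: 30.0
time_s: 41.5
tcp_pos: [0.5084, -0.202, 0.1645]
eef_rot: [-180.0, 0.0, -14.9]
contact_force: [1.0, -0.0, -1.6]
gripper_width: 0.0392
gripper_force: 30.0
time_s: 42.3
tcp_pos: [0.5241, -0.0945, 0.1646]
eef_rot: [-180.0, 0.0, -8.3]
contact_force: [-0.1, -0.1, -0.9]
gripper_width: 0.0393
gripper_force: 30.0
time_s: 43.1
tcp_pos: [0.5461, 0.0559, 0.1645]
eef_rot: [180.0, 0.0, -8.3]
contact_force: [0.8, 0.7, -0.9]
gripper_width: 0.0393
gripper_force: 30.0
from [0.546 0.056 0.165] yaw -8.3 turn units wz -0.01 (other 44.99 ) then shift units [ 0.02 -7.57 -0.27] j6 55.0 t 43.1 W 0.0393 tilt [1.7999e+02 4.0000e-02]
from [0.568 0.206 0.17 ] yaw -8.3 turn units wz -0.0 (other -0.0 ) then shift units [-0.  -0.   4.5] j6 55.0 t 43.1 W 0.0393 tilt [1.7999e+02 4.0000e-02]
```

```bash
python3 -m pendant '[[[0,-0.95,0,0,0,0,-1],[0,-0.95,0,0,0,0,-1],[0,-0.95,0,0,0,0,-1],[0,-0.95,0,0,0,0,-1],[0,-0.95,0,0,0,0,-1],[0,-0.95,0,0,0,0,-1],[0,-0.95,0,0,0,0,-1],[0,-0.92,0,0,0,0,-1]]]'
python3 -m pendant '[[[0,0,1,0,0,0,-1],[0,0,1,0,0,0,-1],[0,0,0.8,0,0,0,-1],[0,0,0.5,0,0,0,-1],[0,0,0.3,0,0,0,-1],[0,0,0.2,0,0,0,-1],[0,0,0.2,0,0,0,-1],[0,0,0.1,0,0,0,-1]]]'
python3 -c "
from h import *
p=case(-.015,-.046); a=plan(*p,.08,CY); c=cap('scene'); w=cloud(c); cv2.imwrite('pics/sc6.png',cv2.resize(c['frame'][20:220,300:500],None,fx=2,fy=2))"
```

```text
time_s: 43.9
tcp_pos: [0.5685, 0.2066, 0.1647]
eef_rot: [180.0, 0.0, -8.3]
contact_force: [-0.0, 0.7, -0.9]
gripper_width: 0.0392
gripper_force: 30.0
time_s: 44.7
tcp_pos: [0.5685, 0.2051, 0.0829]
eef_rot: [-180.0, -0.0, -8.3]
contact_force: [-0.1, -0.1, -1.3]
gripper_width: 0.0393
gripper_force: 30.0
from [0.568 0.205 0.083] yaw -8.3 turn units wz -0.01 (other 44.99 ) then shift units [-0.01 -0.03  0.14] j6 43.0 t 44.7 W 0.0393 tilt [-1.7998e+02 -2.0000e-02]
```

View pics/sc6.png

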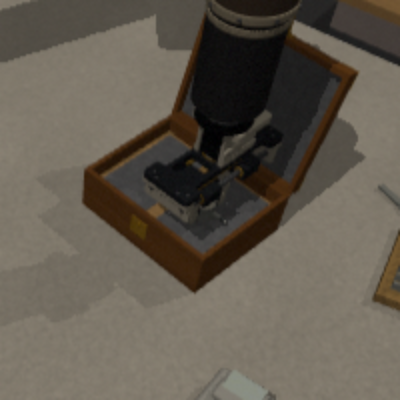

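The gauge sits just over the board at crop (225,222), with its stem toward the end wall. Release it and look for the second one.

```bash
python3 -m pendant '[[[0,0,0.12,0,0,0,-1],[0,0,0,0,0,0,-1],[0,0,0,0,0,0,0.3],[0,0,0,0,0,0,0.3],[0,0,0,0,0,0,0.3],[0,0,0,0,0,0,0.3],[0,0,-0.5,0,0,0,0.3],[0,0,-1,0,0,0,0.3]]]'
python3 -m pendant '[[[0,0,-1,0,0,0,0.3],[0,0,-1,0,0,0,0.3],[0,0,-0.5,0,0,0,0.3],[0,0.95,0,0,0,0,1],[0,0.95,0,0,0,0,1],[0,0.95,0,0,0,0,1],[0,0.95,0,0,0,0,1],[0,0.95,0,0,0,0,1]]]'
python3 -m pendant '[[[0,0.95,0,0,0,0,1],[0,0.95,0,0,0,0,1],[0,0.95,0,0,0,0,1],[0,0.95,0,0,0,0,1],[0,0.95,0,0,0,0,1],[0,0.95,0,0,0,0,1],[0,0.95,0,0,0,0,1],[0,0.95,0,0,0,0,1]]]'
python3 - <<'E'
from h import *
gauge(.5165,-.3354)
a=plan(.5165,-.3354,.10,20)
p=case(-.015,-.046); near(*p,.061,.035)
E
```

```text
time_s: 45.55
tcp_pos: [0.5675, 0.2045, 0.1098]
eef_rot: [179.9, 0.1, -8.3]
contact_force: [0.3, -0.2, -0.1]
gripper_width: 0.0569
gripper_force: 0.0
time_s: 46.35
tcp_pos: [0.554, 0.1089, 0.1599]
eef_rot: [180.0, 0.0, -8.4]
contact_force: [0.5, 0.0, 0.3]
gripper_width: 0.0865
gripper_force: 0.0
time_s: 47.15
tcp_pos: [0.5322, -0.0409, 0.1604]
eef_rot: [-180.0, -0.0, -8.3]
contact_force: [0.2, -0.1, -0.4]
gripper_width: 0.0877
gripper_force: 0.0
top dial [ 0.5161 -0.3357  0.022 ] 69 mean [ 0.517  -0.3345  0.0239] circ [ 518. -341.] 25 stem dir -98.3 41
scene dial [ 0.5173 -0.3353  0.023 ] 0 mean [ 0.5173 -0.3353  0.023 ] circ [ 517. -335.] 20 stem dir -66.7 14
from [ 0.532 -0.042  0.16 ] yaw -8.4 turn units wz 15.39 (other -29.61 ) then shift units [13.54  5.74  3.02] j6 65.0 t 47.2 W 0.0876 tilt [1.7999e+02 2.0000e-02]
scene 178 mean [0.575 0.201 0.075] rect ((574.7086791992188, 206.96157836914062), (46.70684814453125, 40.236751556396484), 31.84726905822754) z95 0.08
```

```bash
python3 -m pendant '[[[0,0,0,0,0,1,1],[0,0,0,0,0,1,1],[0,0,0,0,0,1,1],[0,0,0,0,0,1,1],[0,0,0,0,0,1,1],[0,0,0,0,0,1,1],[0,0,0,0,0,1,1],[0,0,0,0,0,1,1]]]'
python3 -m pendant '[[[0,0,0,0,0,1,1],[0,0,0,0,0,1,1],[0,0,0,0,0,1,1],[0,0,0,0,0,1,1],[0,0,0,0,0,1,1],[0,0,0,0,0,1,1],[0,0,0,0,0,1,1],[0,0,0,0,0,0.4,1]]]'
python3 -m pendant '[[[0.9,0.38,0,0,0,0,1],[0.9,0.38,0,0,0,0,1],[0.9,0.38,0,0,0,0,1],[0.9,0.38,0,0,0,0,1],[0.9,0.38,0,0,0,0,1],[0.9,0.38,0,0,0,0,1],[0.9,0.38,0,0,0,0,1],[0.9,0.38,0,0,0,0,1]]]'
python3 -m pendant '[[[0.9,0.38,0.4,0,0,0,1],[0.9,0.38,0.4,0,0,0,1],[0.9,0.38,0.4,0,0,0,1],[0.9,0.38,0.4,0,0,0,1],[0.9,0.38,0.4,0,0,0,1],[0.9,0.38,0.4,0,0,0,1],[0.9,0.38,0.4,0,0,0,1],[0.73,0.42,0.2,0,0,0,1]]]'
python3 -c "
from h import *
a=plan(.5167,-.3355,.0245,20); gauge(.5165,-.3354)"
```

```text
time_s: 48.15
tcp_pos: [0.5328, -0.0389, 0.1603]
eef_rot: [-180.0, -0.0, -40.4]
contact_force: [0.4, 0.2, 0.3]
gripper_width: 0.0878
gripper_force: 0.0
time_s: 48.95
tcp_pos: [0.5327, -0.0389, 0.1604]
eef_rot: [-180.0, -0.0, -70.0]
contact_force: [0.5, 0.0, 0.2]
gripper_width: 0.0875
gripper_force: 0.0
time_s: 49.75
tcp_pos: [0.5251, -0.196, 0.1604]
eef_rot: [-180.0, -0.0, -69.8]
contact_force: [0.2, 0.1, 0.0]
gripper_width: 0.088
gripper_force: 0.0
time_s: 50.55
tcp_pos: [0.5152, -0.3494, 0.0994]
eef_rot: [180.0, 0.0, -69.9]
contact_force: [0.8, 0.4, 0.5]
gripper_width: 0.0873
gripper_force: 0.0
from [ 0.515 -0.349  0.099] yaw -69.9 turn units wz 0.04 (other -44.96 ) then shift units [-0.63 -0.31  3.75] j6 36.0 t 50.5 W 0.0873 tilt [1.7996e+02 4.0000e-02]
top dial [ 0.5128 -0.3295  0.022 ] 39 mean [ 0.513  -0.3285  0.0236] circ [ 515. -332.] 19 stem dir 118.1 29
scene dial [ 0.5139 -0.3445  0.022 ] 27 mean [ 0.5178 -0.3453  0.0225] circ [ 517. -337.] 20 stem dir -53.0 5
```

```bash
python3 -m pendant '[[[-0.63,-0.31,0.5,0,0,0,1],[0,0,1,0,0,0,1],[0,0,1,0,0,0,1],[0,0,0.7,0,0,0,1],[0,0,0.4,0,0,0,1],[0,0,0.15,0,0,0,1],[0,0,0,0,0,0,-1],[0,0,0,0,0,0,-1]]]' 30
python3 -m pendant '[[[0,0,0,0,0,0,-1],[0,0,0,0,0,0,-1],[0,0,0,0,0,0,-1],[0,0,0,0,0,0,-1],[0,0,0,0,0,0,-1],[0,0,0,0,0,0,-1],[0,0,0,0,0,0,-1],[0,0,0,0,0,0,-1]]]'
python3 -m pendant '[[[0,0,-0.5,0,0,0,-1],[0,0,-1,0,0,0,-1],[0,0,-1,0,0,0,-1],[0,0,-1,0,0,0,-1],[0,0,-1,0,0,0,-1],[0,0,-1,0,0,0,-1],[0,0,-1,0,0,0,-1],[0,0,-0.5,0,0,0,-1]]]'
python3 -c "
from h import *
p=case(-.015,.063); a=plan(*p,.17,CY)"
```

```text
time_s: 51.45
tcp_pos: [0.5173, -0.3349, 0.026]
eef_rot: [-180.0, -0.0, -69.9]
contact_force: [0.3, 0.2, 0.2]
gripper_width: 0.0771
gripper_force: 0.0
time_s: 52.25
tcp_pos: [0.5167, -0.3348, 0.0255]
eef_rot: [180.0, 0.0, -69.9]
contact_force: [-0.3, 0.7, 2.4]
gripper_width: 0.0392
gripper_force: 30.0
time_s: 53.05
tcp_pos: [0.5176, -0.335, 0.1678]
eef_rot: [-179.9, -0.1, -69.9]
contact_force: [-0.2, 0.3, -1.4]
gripper_width: 0.0394
gripper_force: 30.0
from [ 0.518 -0.335  0.168] yaw -69.9 turn units wz -15.4 (other 29.6 ) then shift units [ -6.84 -27.12  -0.11] j6 35.0 t 53.0 W 0.0394 tilt [-1.7987e+02 -1.1000e-01]
```

```bash
python3 -m pendant '[[[0,0,0,0,0,-1,-1],[0,0,0,0,0,-1,-1],[0,0,0,0,0,-1,-1],[0,0,0,0,0,-1,-1],[0,0,0,0,0,-1,-1],[0,0,0,0,0,-1,-1],[0,0,0,0,0,-1,-1],[0,0,0,0,0,-1,-1]]]'
python3 -m pendant '[[[0,0,0,0,0,-1,-1],[0,0,0,0,0,-1,-1],[0,0,0,0,0,-1,-1],[0,0,0,0,0,-1,-1],[0,0,0,0,0,-1,-1],[0,0,0,0,0,-1,-1],[0,0,0,0,0,-1,-1],[0,0,0,0,0,-0.4,-1]]]'
python3 -m pendant '[[[-0.24,-0.95,0,0,0,0,-1],[-0.24,-0.95,0,0,0,0,-1],[-0.24,-0.95,0,0,0,0,-1],[-0.24,-0.95,0,0,0,0,-1],[-0.24,-0.95,0,0,0,0,-1],[-0.24,-0.95,0,0,0,0,-1],[-0.24,-0.95,0,0,0,0,-1],[-0.24,-0.95,0,0,0,0,-1]]]'
python3 -m pendant '[[[-0.24,-0.95,0,0,0,0,-1],[-0.24,-0.95,0,0,0,0,-1],[-0.24,-0.95,0,0,0,0,-1],[-0.24,-0.95,0,0,0,0,-1],[-0.24,-0.95,0,0,0,0,-1],[-0.24,-0.95,0,0,0,0,-1],[-0.24,-0.95,0,0,0,0,-1],[-0.24,-0.95,0,0,0,0,-1]]]'
python3 -m pendant '[[[-0.24,-0.95,0,0,0,0,-1],[-0.24,-0.95,0,0,0,0,-1],[-0.24,-0.95,0,0,0,0,-1],[-0.24,-0.95,0,0,0,0,-1],[-0.24,-0.95,0,0,0,0,-1],[-0.24,-0.95,0,0,0,0,-1],[-0.24,-0.95,0,0,0,0,-1],[-0.24,-0.95,0,0,0,0,-1]]]'
python3 -c "
from h import *
p=case(-.015,.063); a=plan(*p,.081,CY)"
```

```text
time_s: 53.85
tcp_pos: [0.5166, -0.3345, 0.165]
eef_rot: [-180.0, 0.0, -37.8]
contact_force: [-0.1, 0.1, -1.1]
gripper_width: 0.039
gripper_force: 30.0
time_s: 54.65
tcp_pos: [0.5166, -0.3346, 0.165]
eef_rot: [-180.0, 0.0, -8.2]
contact_force: [-0.9, 0.4, -2.2]
gripper_width: 0.0393
gripper_force: 30.0
time_s: 55.45
tcp_pos: [0.5006, -0.1779, 0.1653]
eef_rot: [-180.0, 0.0, -8.4]
contact_force: [0.4, -0.2, -2.3]
gripper_width: 0.0395
gripper_force: 30.0
time_s: 56.25
tcp_pos: [0.4846, -0.022, 0.1654]
eef_rot: [-180.0, 0.0, -8.4]
contact_force: [-0.0, 0.3, -1.7]
gripper_width: 0.0394
gripper_force: 30.0
time_s: 57.05
tcp_pos: [0.4685, 0.1339, 0.1654]
eef_rot: [-180.0, 0.0, -8.4]
contact_force: [-0.2, -0.3, -0.3]
gripper_width: 0.039
gripper_force: 30.0
from [0.469 0.134 0.165] yaw -8.4 turn units wz -0.02 (other 44.98 ) then shift units [-1.03 -4.27  4.22] j6 43.0 t 57.0 W 0.039 tilt [-179.99    0.  ]
```

```bash
python3 -m pendant '[[[-0.21,-0.85,0,0,0,0,-1],[-0.21,-0.85,0,0,0,0,-1],[-0.21,-0.85,0,0,0,0,-1],[-0.21,-0.85,0,0,0,0,-1],[-0.21,-0.85,0,0,0,0,-1],[0,0,0,0,0,0,-1],[0,0,0,0,0,0,-1],[0,0,0,0,0,0,-1]]]'
python3 -m pendant '[[[0,0,1,0,0,0,-1],[0,0,1,0,0,0,-1],[0,0,0.8,0,0,0,-1],[0,0,0.5,0,0,0,-1],[0,0,0.3,0,0,0,-1],[0,0,0.2,0,0,0,-1],[0,0,0.2,0,0,0,-1],[0,0,0.1,0,0,0,-1]]]'
python3 -c "
from h import *
p=case(-.015,.063); a=plan(*p,.0805,CY)
c=cap('scene'); w=cloud(c); cv2.imwrite('pics/sc7.png',cv2.resize(c['frame'][20:220,300:500],None,fx=2,fy=2))"
```

```text
time_s: 57.85
tcp_pos: [0.4602, 0.22, 0.1652]
eef_rot: [180.0, 0.0, -8.3]
contact_force: [1.1, 0.0, -1.6]
gripper_width: 0.0388
gripper_force: 30.0
time_s: 58.65
tcp_pos: [0.4605, 0.2204, 0.0834]
eef_rot: [-180.0, -0.0, -8.3]
contact_force: [-0.5, -0.0, -0.8]
gripper_width: 0.0394
gripper_force: 30.0
from [0.46  0.22  0.083] yaw -8.3 turn units wz -0.0 (other 45.0 ) then shift units [-0.01 -0.05  0.15] j6 34.0 t 58.6 W 0.0394 tilt [-1.7998e+02 -2.0000e-02]
```

View pics/sc7.png

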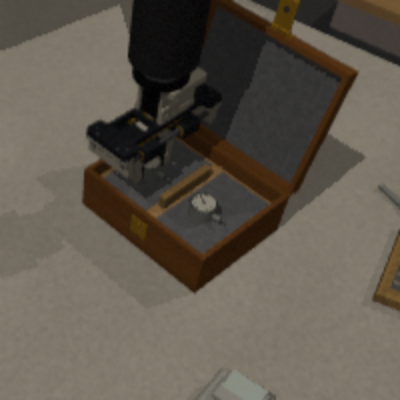

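Both gauges are on the board, one on each side of the rib. Release, rise, and go over and behind the lid.

```bash
python3 -m pendant '[[[0,0,0.12,0,0,0,-1],[0,0,0,0,0,0,-1],[0,0,0,0,0,0,0.3],[0,0,0,0,0,0,0.3],[0,0,0,0,0,0,0.3],[0,0,0,0,0,0,0.3],[0,0,-0.5,0,0,0,0.3],[0,0,-1,0,0,0,0.3]]]'
python3 -m pendant '[[[0,0,-1,0,0,0,0.3],[0,0,-1,0,0,0,0.3],[0,0,-1,0,0,0,0],[0,0,-1,0,0,0,-1],[0,0,-1,0,0,0,-1],[0,0,-1,0,0,0,-1],[0,0,-1,0,0,0,-1],[0,0,-1,0,0,0,-1]]]'
python3 -m pendant '[[[0,0,-1,0,0,0,-1],[0,0,-1,0,0,0,-1],[0,0,-1,0,0,0,-1],[0,0,-0.7,0,0,0,-1],[0,0,0,0,0,0,-1],[0,0,0,0,0,0,-1],[0,0,0,0,0,0,-1],[0,0,0,0,0,0,-1]]]'
python3 - <<'E'
from h import *
s=r.get_state(); print(s['joints'].round(0))
p=case(.20,.065); plan(*p,.34,CY)
c=cap('top'); w=cloud(c); cv2.imwrite('pics/top8.png',cv2.resize(c['frame'][130:290,100:300],None,fx=3,fy=3))
for v in (-.046,.063):
    q=case(-.015,v); near(*q,.062,.03)
E
```

```text
time_s: 59.5
tcp_pos: [0.4596, 0.2196, 0.1106]
eef_rot: [179.9, 0.1, -8.3]
contact_force: [0.6, 1.3, 0.5]
gripper_width: 0.0569
gripper_force: 0.0
time_s: 60.3
tcp_pos: [0.4602, 0.2201, 0.2727]
eef_rot: [-180.0, -0.0, -8.3]
contact_force: [0.5, -0.5, -1.0]
gripper_width: 0.0148
gripper_force: 0.0
time_s: 61.1
tcp_pos: [0.46, 0.22, 0.3442]
eef_rot: [179.9, 0.1, -8.3]
contact_force: [-0.6, 0.0, 0.4]
gripper_width: 0.0006
gripper_force: 0.0
[ 48.   2. -10.  -0. -78.  34.]
from [0.46  0.22  0.344] yaw -8.3 turn units wz -0.0 (other 45.0 ) then shift units [ -0.09 -10.82   0.21] j6 34.0 t 61.1 W 0.0006 tilt [1.7994e+02 5.0000e-02]
top 134 mean [0.57  0.205 0.075] rect ((570.3530883789062, 205.30078125), (45.6612434387207, 39.166561126708984), 26.999610900878906) z95 0.082
scene 168 mean [0.574 0.202 0.075] rect ((570.679931640625, 205.48268127441406), (39.03472137451172, 42.3533935546875), 37.10628128051758) z95 0.08
top 23 mean [0.445 0.225 0.073] rect ((443.7352600097656, 223.71078491210938), (39.73798370361328, 18.08681297302246), 78.17717742919922) z95 0.081
scene 152 mean [0.466 0.216 0.075] rect ((463.6109619140625, 220.073486328125), (39.594482421875, 43.337730407714844), 45.231502532958984) z95 0.08
```

View pics/top8.png

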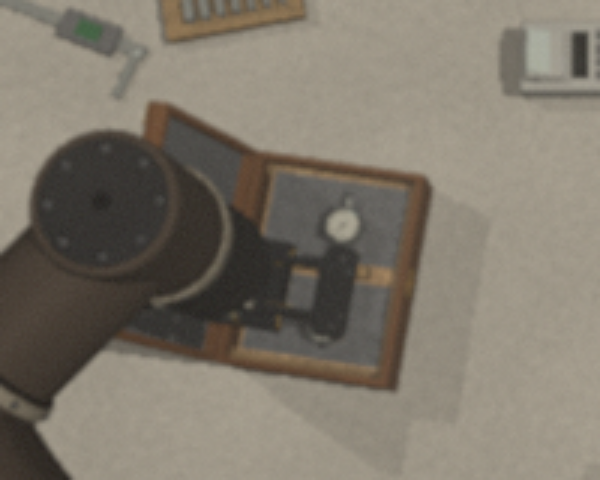

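Gauge A is at crop (342,224) and gauge B under the gripper at (320,335); both sit at the right height. Over the lid now.

```bash
python3 -m pendant '[[[0,-0.9,0,0,0,0,-1],[0,-0.9,0,0,0,0,-1],[0,-0.9,0,0,0,0,-1],[0,-0.9,0,0,0,0,-1],[0,-0.9,0,0,0,0,-1],[0,-0.9,0,0,0,0,-1],[0,-0.9,0,0,0,0,-1],[0,-0.9,0,0,0,0,-1]]]'
python3 -m pendant '[[[0,-0.9,0,0,0,0,-1],[0,-0.9,0,0,0,0,-1],[0,-0.9,0,0,0,0,-1],[0,-0.9,0,0,0,0,-1],[0,0,0,0,0,0,-1],[0,0,0,0,0,0,-1],[0,0,0,0,0,0,-1],[0,0,0,0,0,0,-1]]]'
cat >> h.py <<'E'
def uv():
    s=r.get_state(); a=np.radians(CY); d=s['tcp_pos'][:2]-CC
    print('u,v,z',(d@[np.cos(a),np.sin(a)]).round(4),(d@[-np.sin(a),np.cos(a)]).round(4),s['tcp_pos'][2].round(4),'yaw',s['eef_rot'].round(1),'F',s['contact_force'].round(1),'t',s['time_s'],s['joints'].round(0))
def lid():
    for n in ('top','scene'):
        c=cap(n); w=cloud(c); a=np.radians(CY); ex=np.array([np.cos(a),np.sin(a)]); ey=np.array([-ex[1],ex[0]])
        u=(w[...,:2]-CC)@ex; v=(w[...,:2]-CC)@ey; z=w[...,2]
        m=(v<-.03)&(v>-.115)&(z>.085)&(z<.30)&(u<.2)&(u>-.12); 
        if m.sum()>30:
            P=np.stack([u[m],z[m]],1); P0=P-P.mean(0); V=np.linalg.svd(P0,full_matrices=False)[2][0]; V=V*np.sign(V[1]); print(n,'lid angle',np.degrees(np.arctan2(V[1],-V[0])).round(1),m.sum(),'zmax',P[:,1].max().round(3),'u range',P[:,0].min().round(3),P[:,0].max().round(3))
E
python3 -c "
from h import *
uv(); lid()"
```

```text
time_s: 62.15
tcp_pos: [0.4813, 0.3644, 0.3448]
eef_rot: [180.0, 0.0, -8.3]
contact_force: [-1.4, 0.2, -0.8]
gripper_width: 0.0
gripper_force: 0.0
time_s: 62.95
tcp_pos: [0.4916, 0.4335, 0.3453]
eef_rot: [-180.0, -0.0, -8.3]
contact_force: [0.9, 0.2, 0.3]
gripper_width: 0.0002
gripper_force: 0.0
u,v,z 0.1994 0.0628 0.3453 yaw [-180.    -0.    -8.3] F [0.9 0.2 0.3] t 62.95 [ 58.  16.   7.   0. -81.  23.]
top lid angle 105.4 957 zmax 0.26 u range -0.088 0.163
scene lid angle 102.4 1705 zmax 0.255 u range 0.097 0.163
```

```bash
python3 -m pendant '[[[0,0,1,0,0,0,-1],[0,0,1,0,0,0,-1],[0,0,1,0,0,0,-1],[0,0,1,0,0,0,-1],[0,0,0.7,0,0,0,-1],[0,0,0.3,0,0,0,-1],[0,0,0,0,0,0,-1],[0,0,0,0,0,0,-1]]]'
python3 -m pendant '[[[0,0.3,0,0,0,0,-1],[0,0.3,0,0,0,0,-1],[0,0.3,0,0,0,0,-1],[0,0.3,0,0,0,0,-1],[0,0.3,0,0,0,0,-1],[0,0.3,0,0,0,0,-1],[0,0.3,0,0,0,0,-1],[0,0.3,0,0,0,0,-1]]]'
python3 -m pendant '[[[0,0.3,0,0,0,0,-1],[0,0.3,0,0,0,0,-1],[0,0.3,0,0,0,0,-1],[0,0.3,0,0,0,0,-1],[0,0.3,0,0,0,0,-1],[0,0.3,0,0,0,0,-1],[0,0.3,0,0,0,0,-1],[0,0.3,0,0,0,0,-1]]]'
python3 -c "
from h import *
uv(); lid()"
```

```text
time_s: 63.85
tcp_pos: [0.4919, 0.4342, 0.2459]
eef_rot: [-179.9, -0.0, -8.3]
contact_force: [-0.1, 0.3, 0.4]
gripper_width: 0.0003
gripper_force: 0.0
time_s: 64.65
tcp_pos: [0.4856, 0.3878, 0.2469]
eef_rot: [-179.7, -0.2, -8.3]
contact_force: [1.8, 4.7, 4.3]
gripper_width: 0.0
gripper_force: 2.7
time_s: 65.45
tcp_pos: [0.4775, 0.3385, 0.2447]
eef_rot: [180.0, 0.0, -8.3]
contact_force: [1.6, 3.4, 2.1]
gripper_width: 0.0004
gripper_force: 1.7
u,v,z 0.1032 0.063 0.2447 yaw [180.    0.   -8.3] F [1.6 3.4 2.1] t 65.45 [ 54.  12. -11.  -0. -66.  27.]
top lid angle 80.2 334 zmax 0.266 u range 0.059 0.105
scene lid angle 78.1 1277 zmax 0.261 u range 0.058 0.108
```

```bash
python3 -m pendant '[[[0,0.28,0.04,0,0,0,-1],[0,0.28,0.04,0,0,0,-1],[0,0.28,0.06,0,0,0,-1],[0,0.28,0.06,0,0,0,-1],[0,0.28,0.06,0,0,0,-1],[0,0.28,0.08,0,0,0,-1],[0,0.28,0.08,0,0,0,-1],[0,0.28,0.08,0,0,0,-1]]]'
python3 -m pendant '[[[0,0.22,0.1,0,0,0,-1],[0,0.22,0.1,0,0,0,-1],[0,0.22,0.11,0,0,0,-1],[0,0.22,0.11,0,0,0,-1],[0,0.22,0.12,0,0,0,-1],[0,0.22,0.12,0,0,0,-1],[0,0.22,0.14,0,0,0,-1],[0,0.22,0.14,0,0,0,-1]]]'
python3 -m pendant '[[[0,0.19,0.15,0,0,0,-1],[0,0.19,0.16,0,0,0,-1],[0,0.18,0.17,0,0,0,-1],[0,0.18,0.17,0,0,0,-1],[0,0.18,0.18,0,0,0,-1],[0,0.17,0.18,0,0,0,-1],[0,0.17,0.19,0,0,0,-1],[0,0.17,0.2,0,0,0,-1]]]'
python3 -c "
from h import *
uv(); lid()"
```

```text
time_s: 66.35
tcp_pos: [0.4711, 0.2941, 0.2347]
eef_rot: [180.0, 0.0, -8.3]
contact_force: [0.7, 2.8, 1.3]
gripper_width: 0.0002
gripper_force: 1.3
time_s: 67.15
tcp_pos: [0.466, 0.2594, 0.2159]
eef_rot: [180.0, 0.0, -8.3]
contact_force: [-0.3, 1.4, 2.4]
gripper_width: 0.0003
gripper_force: 1.1
time_s: 67.95
tcp_pos: [0.4619, 0.2312, 0.1878]
eef_rot: [180.0, 0.0, -8.3]
contact_force: [-0.2, 0.1, 2.9]
gripper_width: 0.0005
gripper_force: 0.9
u,v,z -0.0052 0.063 0.1878 yaw [180.    0.   -8.3] F [-0.2  0.1  2.9] t 67.95 [ 48.   9. -24.  -0. -57.  33.]
top lid angle 29.9 1209 zmax 0.196 u range -0.064 0.106
scene lid angle 27.6 761 zmax 0.19 u range -0.065 0.105
```

```bash
python3 -m pendant '[[[0,0.14,0.21,0,0,0,-1],[0,0.14,0.21,0,0,0,-1],[0,0.13,0.21,0,0,0,-1],[0,0.13,0.21,0,0,0,-1],[0,0.12,0.21,0,0,0,-1],[0,0.12,0.21,0,0,0,-1],[0,0.11,0.21,0,0,0,-1],[0,0.11,0.21,0,0,0,-1]]]'
python3 -m pendant '[[[0,0.07,0.18,0,0,0,-1],[0,0.06,0.17,0,0,0,-1],[0,0.06,0.16,0,0,0,-1],[0,0.05,0.16,0,0,0,-1],[0,0.05,0.15,0,0,0,-1],[0,0.05,0.15,0,0,0,-1],[0,0.04,0.15,0,0,0,-1],[0,0.04,0.14,0,0,0,-1]]]'
python3 -m pendant '[[[0,0.02,0.08,0,0,0,-1],[0,0.02,0.08,0,0,0,-1],[0,0.02,0.07,0,0,0,-1],[0,0.02,0.07,0,0,0,-1],[0,0.02,0.07,0,0,0,-1],[0,0,0.06,0,0,0,-1],[0,0,0.06,0,0,0,-1],[0,0,0.06,0,0,0,-1]]]'
python3 -c "
from h import *
uv(); lid()"
```

```text
time_s: 68.85
tcp_pos: [0.459, 0.2116, 0.1542]
eef_rot: [-180.0, 0.0, -8.3]
contact_force: [0.2, 0.7, 2.0]
gripper_width: 0.0003
gripper_force: 0.6
time_s: 69.65
tcp_pos: [0.4578, 0.2033, 0.1291]
eef_rot: [180.0, 0.0, -8.3]
contact_force: [-1.0, -0.1, 1.0]
gripper_width: 0.0004
gripper_force: 0.5
time_s: 70.45
tcp_pos: [0.4576, 0.2014, 0.1183]
eef_rot: [180.0, 0.0, -8.3]
contact_force: [0.3, -0.9, 1.2]
gripper_width: 0.0008
gripper_force: 0.5
u,v,z -0.0353 0.063 0.1183 yaw [180.    0.   -8.3] F [ 0.3 -0.9  1.2] t 70.45 [ 46.  12. -31.   0. -47.  35.]
top lid angle 1.0 1383 zmax 0.107 u range -0.093 0.095
scene lid angle 0.3 1516 zmax 0.101 u range -0.094 0.098
```

Nearly shut; now gently to the stop, watching the force.

```bash
python3 -m pendant '[[[0,0,0.04,0,0,0,-1],[0,0,0.03,0,0,0,-1],[0,0,0.02,0,0,0,-1],[0,0,0.02,0,0,0,-1],[0,0,0.02,0,0,0,-1],[0,0,0.02,0,0,0,-1],[0,0,0,0,0,0,-1],[0,0,0,0,0,0,-1]]]'
python3 -m pendant '[[[0,0,0.02,0,0,0,-1],[0,0,0.02,0,0,0,-1],[0,0,0.02,0,0,0,-1],[0,0,0.02,0,0,0,-1],[0,0,0.02,0,0,0,-1],[0,0,0,0,0,0,-1],[0,0,0,0,0,0,-1],[0,0,0,0,0,0,-1]]]'
python3 -c "
from h import *
uv(); lid()
for n in ('top','scene'):
    c=cap(n); w=cloud(c); f=c['frame'].astype(int)
    a=np.radians(CY); ex=np.array([np.cos(a),np.sin(a)]); ey=np.array([-ex[1],ex[0]])
    u=(w[...,:2]-CC)@ex; v=(w[...,:2]-CC)@ey; z=w[...,2]
    m=(abs(v)<.03)&(u<-.094)&(u>-.16)&(z>.03)&(z<.11); 
    if m.sum(): print(n,m.sum(),'u',np.percentile(u[m],[1,50,99]).round(3),'v',np.percentile(v[m],[1,50,99]).round(3),'z',np.percentile(z[m],[1,50,99]).round(3))
"
```

```text
time_s: 71.35
tcp_pos: [0.4576, 0.2014, 0.1162]
eef_rot: [-180.0, -0.0, -8.3]
contact_force: [-3.5, -2.4, 10.9]
gripper_width: 0.0002
gripper_force: 5.3
time_s: 72.15
tcp_pos: [0.4577, 0.2014, 0.116]
eef_rot: [-180.0, -0.1, -8.3]
contact_force: [-11.9, -3.7, 30.1]
gripper_width: 0.0003
gripper_force: 15.1
u,v,z -0.0352 0.0629 0.116 yaw [-1.8e+02 -1.0e-01 -8.3e+00] F [-11.9  -3.7  30.1] t 72.15 [ 46.  12. -31.   0. -47.  35.]
top lid angle 179.8 1379 zmax 0.108 u range -0.092 0.095
scene lid angle 179.7 1503 zmax 0.099 u range -0.094 0.098
top 113 u [-0.138 -0.118 -0.095] v [-0.014 -0.001  0.013] z [0.064 0.075 0.087]
scene 148 u [-0.139 -0.116 -0.094] v [-0.015 -0.001  0.014] z [0.046 0.076 0.083]
```

The lid is at its stop. The clasp sticks out to u = -0.138 m, about 1.3 rad. Lift off, go in front of it, and press down over it.

```bash
python3 -m pendant '[[[0,0,-0.2,0,0,0,-1],[0,0,-1,0,0,0,-1],[0,0,-1,0,0,0,-1],[0.64,0.9,0,0,0,0,-1],[0.64,0.9,0,0,0,0,-1],[0.64,0.9,0,0,0,0,-1],[0.64,0.9,0,0,0,0,-1],[0.64,0.9,0,0,0,0,-1]]]'
python3 -m pendant '[[[0,0.5,0,0,0,0,-1],[0,0,0.8,0,0,0,-1],[0,0,0.8,0,0,0,-1],[0,0,0.5,0,0,0,-1],[0,0,0.3,0,0,0,-1],[0,0,0,0,0,0,-1],[0,0,0,0,0,0,-1],[0,0,0,0,0,0,-1]]]'
python3 -c "
from h import *
uv(); lid()"
```

```text
time_s: 73.15
tcp_pos: [0.5082, 0.1025, 0.1573]
eef_rot: [-180.0, -0.0, -8.3]
contact_force: [0.4, 0.3, 1.0]
gripper_width: 0.0003
gripper_force: 0.0
time_s: 73.95
tcp_pos: [0.5068, 0.0936, 0.11]
eef_rot: [-180.0, -0.1, -8.3]
contact_force: [0.2, 0.1, 0.1]
gripper_width: 0.0002
gripper_force: 0.0
u,v,z -0.1348 -0.0013 0.11 yaw [-1.8e+02 -1.0e-01 -8.3e+00] F [0.2 0.1 0.1] t 73.95 [ 32.  13. -30.   0. -47.  49.]
top lid angle 0.7 474 zmax 0.105 u range 0.009 0.096
scene lid angle 26.2 1782 zmax 0.298 u range -0.12 0.096
```

```bash
python3 -m pendant '[[[0,0,0.13,0,0,0,-1],[0,0,0.13,0,0,0,-1],[0,0,0.13,0,0,0,-1],[0,0,0.13,0,0,0,-1],[0,0,0.13,0,0,0,-1],[0,0,0.13,0,0,0,-1],[0,0,0.13,0,0,0,-1],[0,0,0.13,0,0,0,-1]]]'
python3 -m pendant '[[[0,0,0.14,0,0,0,-1],[0,0,0.14,0,0,0,-1],[0,0,0.14,0,0,0,-1],[0,0,0.14,0,0,0,-1],[0,0,0.14,0,0,0,-1],[0,0,0.14,0,0,0,-1],[0,0,0.14,0,0,0,-1],[0,0,0.14,0,0,0,-1]]]'
python3 -m pendant '[[[0,-0.1,0,0,0,0,-1],[0,-0.1,0,0,0,0,-1],[0,-0.1,0,0,0,0,-1],[0,-0.1,0,0,0,0,-1],[0,0,0,0,0,0,-1],[0,0,0,0,0,0,-1],[0,0,0,0,0,0,-1],[0,0,0,0,0,0,-1]]]'
python3 -c "
from h import *
uv()"
```

```text
time_s: 74.85
tcp_pos: [0.5067, 0.0934, 0.0885]
eef_rot: [-180.0, -0.0, -8.3]
contact_force: [0.7, 0.4, 1.4]
gripper_width: 0.0006
gripper_force: 0.7
time_s: 75.65
tcp_pos: [0.5064, 0.0932, 0.0659]
eef_rot: [180.0, 0.0, -8.3]
contact_force: [-0.4, -0.8, 1.5]
gripper_width: 0.0004
gripper_force: 0.5
time_s: 76.45
tcp_pos: [0.5078, 0.1013, 0.0663]
eef_rot: [-180.0, -0.0, -8.3]
contact_force: [-0.3, 0.5, 0.1]
gripper_width: 0.0003
gripper_force: 0.0
u,v,z -0.1271 -0.0011 0.0663 yaw [-180.    -0.    -8.3] F [-0.3  0.5  0.1] t 76.45 [ 33.  17. -32.  -0. -41.  49.]
```

Contact was as expected. Push in toward the case front in small steps.

```bash
python3 -m pendant '[[[0,-0.05,0,0,0,0,-1],[0,-0.05,0,0,0,0,-1],[0,-0.05,0,0,0,0,-1],[0,-0.05,0,0,0,0,-1],[0,0,0,0,0,0,-1],[0,0,0,0,0,0,-1],[0,0,0,0,0,0,-1],[0,0,0,0,0,0,-1]]]'
python3 -m pendant '[[[0,-0.05,0,0,0,0,-1],[0,-0.05,0,0,0,0,-1],[0,0,0,0,0,0,-1],[0,0,0,0,0,0,-1],[0,0,0,0,0,0,-1],[0,0,0,0,0,0,-1],[0,0,0,0,0,0,-1],[0,0,0,0,0,0,-1]]]'
python3 -c "
from h import *
uv()"
```

```text
time_s: 77.25
tcp_pos: [0.5082, 0.1052, 0.0662]
eef_rot: [-180.0, -0.0, -8.3]
contact_force: [0.1, -1.3, -0.6]
gripper_width: 0.0005
gripper_force: 0.4
time_s: 78.05
tcp_pos: [0.5085, 0.1072, 0.0662]
eef_rot: [-180.0, -0.0, -8.3]
contact_force: [-0.4, -1.1, -1.1]
gripper_width: 0.0005
gripper_force: 0.3
u,v,z -0.1212 -0.001 0.0662 yaw [-180.    -0.    -8.3] F [-0.4 -1.1 -1.1] t 78.05 [ 34.  17. -32.  -0. -41.  48.]
```

```bash
python3 -m pendant '[[[0,-0.05,0,0,0,0,-1],[0,-0.03,0,0,0,0,-1],[0,-0.03,0,0,0,0,-1],[0,0,0,0,0,0,-1],[0,0,0,0,0,0,-1],[0,0,0,0,0,0,-1],[0,0,0,0,0,0,-1],[0,0,0,0,0,0,-1]]]'
python3 -m pendant '[[[0,-0.03,0,0,0,0,-1],[0,-0.03,0,0,0,0,-1],[0,0,0,0,0,0,-1],[0,0,0,0,0,0,-1],[0,0,0,0,0,0,-1],[0,0,0,0,0,0,-1],[0,0,0,0,0,0,-1],[0,0,0,0,0,0,-1]]]'
python3 -c "
from h import *
uv()"
```

```text
time_s: 78.85
tcp_pos: [0.5088, 0.1093, 0.0662]
eef_rot: [-180.0, -0.0, -8.3]
contact_force: [-0.2, -1.4, -0.2]
gripper_width: 0.0005
gripper_force: 0.5
time_s: 79.65
tcp_pos: [0.5089, 0.1103, 0.0661]
eef_rot: [180.0, 0.0, -8.3]
contact_force: [0.4, -5.1, -0.6]
gripper_width: 0.0001
gripper_force: 2.5
u,v,z -0.1181 -0.0009 0.0661 yaw [180.    0.   -8.3] F [ 0.4 -5.1 -0.6] t 79.65 [ 34.  17. -32.   0. -41.  48.]
```

```bash
python3 -m pendant '[[[0,-0.03,0,0,0,0,-1],[0,-0.03,0,0,0,0,-1],[0,0,0,0,0,0,-1],[0,0,0,0,0,0,-1],[0,0,0,0,0,0,-1],[0,0,0,0,0,0,-1],[0,0,0,0,0,0,-1],[0,0,0,0,0,0,-1]]]'
python3 -m pendant '[[[0,0.2,0,0,0,0,-1],[0,0.5,0,0,0,0,-1],[0,0.9,0,0,0,0,-1],[0,0.9,0,0,0,0,-1],[0,0.9,0,0,0,0,-1],[0,0,-1,0,0,0,-1],[0,0,-1,0,0,0,-1],[0,0,-1,0,0,0,-1]]]'
python3 -m pendant '[[[0,0.9,-0.9,0,0,0,-1],[0,0.9,-0.9,0,0,0,-1],[0,0.9,-0.9,0,0,0,-1],[0,0.9,-0.9,0,0,0,-1],[0,0.9,0,0,0,0,-1],[0,0.9,0,0,0,0,-1],[0,0.9,0,0,0,0,-1],[0,0.9,0,0,0,0,-1]]]'
python3 -c "
from h import *
uv(); lid()
c=cap('scene'); cv2.imwrite('pics/sc9.png',cv2.resize(c['frame'][30:300,150:500],None,fx=2,fy=2))
for n in ('top','scene'):
    c=cap(n); w=cloud(c)
    a=np.radians(CY); ex=np.array([np.cos(a),np.sin(a)]); ey=np.array([-ex[1],ex[0]])
    u=(w[...,:2]-CC)@ex; v=(w[...,:2]-CC)@ey; z=w[...,2]
    m=(abs(v)<.012)&(u<-.088)&(u>-.16)&(z>.03)&(z<.088); 
    if m.sum(): print(n,m.sum(),'u',np.percentile(u[m],[1,50,99]).round(3),'z',np.percentile(z[m],[1,50,99]).round(3))
"
```

```text
time_s: 80.45
tcp_pos: [0.5088, 0.1104, 0.0661]
eef_rot: [179.9, 0.0, -8.3]
contact_force: [1.3, -10.5, 1.0]
gripper_width: 0.0003
gripper_force: 5.1
time_s: 81.25
tcp_pos: [0.4988, 0.0429, 0.1268]
eef_rot: [-180.0, 0.0, -8.4]
contact_force: [0.3, 0.0, 0.8]
gripper_width: 0.0004
gripper_force: 0.0
time_s: 82.05
tcp_pos: [0.4775, -0.0999, 0.1982]
eef_rot: [-180.0, -0.0, -8.4]
contact_force: [0.4, 0.6, 0.1]
gripper_width: 0.0006
gripper_force: 0.0
u,v,z -0.3305 -0.0002 0.1982 yaw [-180.    -0.    -8.4] F [0.4 0.6 0.1] t 82.05 [ 11.   5. -27.  -0. -58.  70.]
top lid angle 179.9 1170 zmax 0.107 u range -0.092 0.095
scene lid angle 179.7 1509 zmax 0.099 u range -0.093 0.097
scene 116 u [-0.103 -0.099 -0.089] z [0.036 0.062 0.088]
```

View pics/sc9.png

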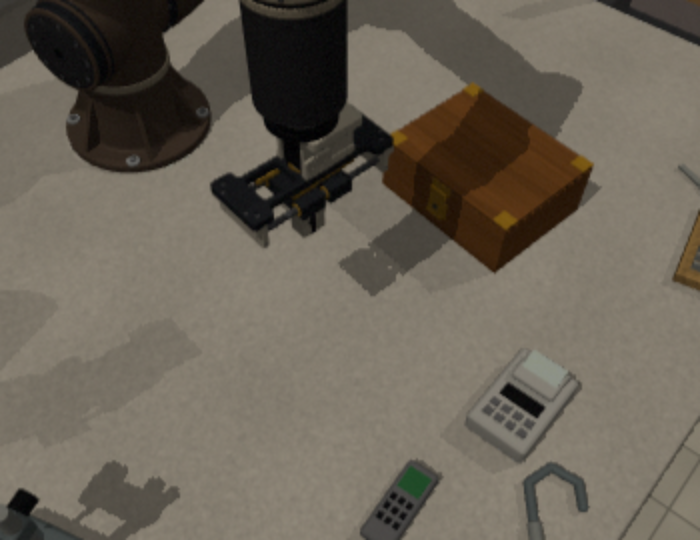

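The lid is shut and the clasp lies flat against the front at about (437,200), within about 4 mm of the case face. The bystanders have not moved and the robot is clear.

```bash
python3 -c "
from plant import r
print(r.close_job())"
```

```text
the job is handed in; nothing more can be done
None
```

The gauge set is packed as asked: both bases on the case floor, the separator board flat over them, both dial gauges on it, the lid shut and the clasp pressed flat; the job is handed in at about 82 s of the 210 s allowed, and no verdict was returned.

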